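Set up the charging box with its lid propped on the stay

TASK

Get the charging box ready to charge a battery pack. First stand the tall figurine that is on its lid upright on the steel coaster without tipping it; then swing the lid right back past upright to its stop, flip the steel stay all the way up to its stop, and lower the lid gently onto the stay so that it stays propped by itself. Only then lay the black battery pack flat, contacts up, in the box's empty back well under the propped lid, and leave the other things on the shelf where they are.

Things in the scene. Friction and masses are not known exactly. Their poses are not given: they have to be found in the camera images.
- case: grey open charging box, 160 (x) x 180 (y) x 78 mm high, walls 5 mm, fixed. Origin: centre of its underside, z up; +x points to the hinged back side, -x to the front (lid handle), -y to the side with the stay. Lid hinge axis along y at x=80, z=78. Back half: empty well; front half: rubber ribs up to 33 mm high. Lid and stay belong to it
- lid (a joint): lid angle, rad: 0 shut, 1.57 upright, 1.92 back at its stop, where it stays by its weight; let go short of upright it falls shut. Clear plate 0.25 kg, 8 mm thick, 165 mm from hinge to front edge, y -115 to +93, underside at hinge height. Propped on the raised stay it rests at about 0.97 to 1.02; a small steel catch under its -y edge, 108 mm from the hinge, keeps the stay's tip from slipping out
- lid_bar (a point): middle of the lid's round steel bar handle: 12 mm thick, along the box's y, 90 mm between its side arms, 50 mm beyond the lid's front edge in the lid's plane with an open gap between; 215 mm from the hinge axis and 4 mm above the plane of the lid's underside. Turns with the lid; axes parallel to the box's when shut
- stay (a joint): stay angle, rad: 0 lying flat beside the box with its tip to the front, 1.57 upright, 1.70 at its stop, leaning a little towards the lid's hinge, where it stays by its weight; let go short of upright it falls back. Turns freely, the same way as the lid, about an axis along the box's y through x=10, z=54 mm of the box
- stay_peg (a point): a point on the grip peg at the stay's tip. The stay is a 12 mm round steel rod reaching 105 mm from its pivot axis, at y=-102 mm of the box; at its tip a 12 mm round peg sticks out 46 mm to the box's -y. This point: peg axis, y=-132 mm of the box, 54 mm above the shelf when flat, 158 mm when up
- well (a point): centre of the flat bed of the back well, 20 mm above the shelf, 40 mm from the box's middle towards the hinge; axes as the box's. The bed is 70 mm (x) by 170 mm (y), walled by the box's sides (78 mm high) and by a low divider 32 mm high at its front
- tall_figure: white plastic figurine 147 mm tall (153 with its cap), top-heavy, standing on the closed lid: thin foot disc 40 mm across, body 26 mm across up to 95 mm, barrel-shaped head 54 mm across from 95 to 147 mm. Origin at the centre of its underside, z up. 0.22 kg or so; tips easily, so take it by the head
- coaster: round steel coaster 100 mm across, 5 mm thick, fixed on the shelf. Origin at the centre of its underside
- pack: black plastic battery pack, a block 40 (x) x 52 (y) x 36 mm high, about 0.16 kg, with two brass strips on top, lying flat on the shelf. Origin at the centre of its underside, z up
- paperweight: glass dome paperweight 64 mm across, 38 mm high, a bystander. Origin under its centre
- squat_figure: squat green plastic figure 44 mm across, 48 mm high, a bystander. Origin under its centre
- mug: white mug 80 mm across, 92 mm high, a bystander. Origin under its centre
- remote: flat black remote control 150 x 44 x 20 mm, a bystander. Origin under its centre
- game_case: flat blue plastic game case 135 x 190 x 14 mm, a bystander. Origin under its centre
- dice: white 16 mm die, a bystander. Origin under its centre
There are look-alikes about, which are no part of the job. There is more than one size of the pack; the one meant has the size given above.

How it is judged:
By the outcome, as a careful person would: the job done as asked, in the order asked, and still so for the second after the job is handed in, with the robot touching nothing.
It also fails if it takes over 72 s, if anything falls off the work surface, if the arm or the gripper's body presses on something with over 40 N, if the wrist force passes 120 N, or if a joint passes its speed limit or range.

ROBOT

A 7-joint arm with a two-finger parallel gripper is mounted at the origin on the work surface. World frame = base frame: x ahead of the robot, y to its left, z up, the work surface at z = 0. Lengths are in m, angles in rad, forces in N, time in s.
With the tool pointing down it reaches from about 0.35 to 0.9 m from the base axis. Payload 8.1 kg.
Tool frame: the origin (TCP) lies midway between the tips of the shut fingers; the grasp point (between the pads) lies 19 mm behind it (tcp_to_grasp is the distance from the TCP to the grasp point, in m); y points along the fingers, z is the direction in which the jaws open and shut, and the axes are right-handed (so a half turn about y gives the same grasp; the last joint's range is limited). The gripper opens to 85 mm and grips with 20 to 120 N. Pads are 22 mm wide; open, the fingers measure 114 mm over their backs; the gripper's body (76 mm by 85 mm) begins 54 mm behind the grasp point. The pads swing forward as they close: fully open they stand 13 mm farther back than shut.
Start: joints at [-1.287, 0.434, 0.025, 1.573, -0.012, 1.134, -0.075], TCP at [0.236, 0.579, 0.209] pointing down, gripper open.
Joint ranges: [-2.62, 2.62], [-0.44, 2.09], [-1.27, 1.32], [0.08, 2.57], [-1.32, 4.46], [0.12, 2], [-2.74, 2.74]. Speed limits (rad/s): [2.22, 2.22, 3.01, 3.01, 3.14, 3.14, 3.14].

INTERFACE

Orientations are given as a unit quaternion [w, x, y, z].
In Python, from rig import * gives the robot as it stands.
- The arm moves only by the tool drive_tool, never from a script. Its arguments are lists of equal length, an entry for each row: "xyz": the shift along the tool's x, y, z in units of 25 mm (1.0 is 25 mm), a list of three; "dr": the turn, a rotation vector about the tool's x, y, z in units of 0.08 rad (1.0 is 0.08 rad), a list of three; "grip": the finger opening in mm, from 0 to 85.4. A call has 1 to 5 rows; each row shifts and turns the commanded pose from where the row before left it, along the tool's axes as they then stand; what a row does not reach is not made up. A row lasts 1/10 s, in which the tool goes at most 50 mm and 8.59 degrees, less where a joint would pass 70% of its speed; a pose out of reach is approached as far as the arm can. A call with a number of a shift or a turn outside -1 to 1 is refused whole. A call with a gripper value outside its range is refused whole. The fingers move at their own pace and stop on an object; "squeeze" is the grip in N (left out, the last holds). Time passes only in rows, so rows that do not move let the fingers close. It gives the time, the measured TCP pose, the force and the opening at its end, in the units of the state.
- read_state(): the state, without advancing time (a new reading comes with each control period).
- grab_frame(name): name is "side" or "top"; returns the picture (480x640x3 uint8, blue, green, red); there is no depth.
- camera_info(name): a dict with "fx", "fy", "cx", "cy" (pixels), "extrinsics" (4x4, takes a point from world to camera coordinates). Camera axes: x right, y up, looking along -z (the intrinsics and any distortion apply to the point x, -y, -z); pixel columns grow to the right and rows downward; lengths in m; the calibration is good to about 2 mm. A picture is of the moment at which its call begins. camera_info takes no time and is no camera call.
- close_job(): hands the job in, once; it reports no verdict.
Trained networks look in the newest picture that a camera, given by its name, has taken for a name from the list of things; names that differ only in an ending like _2 or _b are one class to them, and where a whole thing is asked for, a point or a joint stands for the part that bears it (a point fixed in the world has none). Each returns a list of dicts, best first, with "p" (0 to 1); they miss things now and then, are a little off and sometimes report something else, mostly with a low value. They report only what shows in the picture. A call takes as long as a camera call. They do not tell look-alikes from the thing itself.
- spot_in(camera, query): "extent" ([left, top, right, bottom] as shares, 0 to 1, of the picture: columns of its width, rows of its height, round what is visible of it).
- cut_out(camera, query): "region" (480x640 bool, what is visible of it) and "extent" ([left, top, right, bottom] as shares, 0 to 1, of the picture: columns of its width, rows of its height, round what is visible of it).
The state is a dict: "clock": time; "q": joint angles; "qd": joint speeds; "joint_efforts": joint torques, N m; "tcp_pos": TCP position; "orientation": TCP orientation; "wrist_force": force on the tool from outside, world axes, zero at the start; "wrist_torque": the same for the moment, N m; "gripper_width": opening from 0.0 (shut) to 1.0 (fully open).
Only numpy, scipy, OpenCV 4.12 (cv2) and the standard library are available. Lean on these libraries where they do the work, as an engineer would, in place of code of your own. Each camera call takes 0.05 s, during which the arm holds its last target. There are 200 camera calls.

## Working session

There is one attempt and no reset: what is moved stays moved. The work goes in short steps, Python scripts to look and compute and a tool call to move; the robot and the scene stay as the last step left them, time stands still between calls to the robot, and variables do not carry over. Pictures are saved under pics/ and viewed, about 8 in all and at most 12, crops included, and the job is handed in when it is done.

Besides the shell and the picture viewer there is one more tool, called after "Request:" as a command line: name --argument value ..., lists and objects as JSON in quotes. drive_tool: Moves the arm, as the interface text tells. Its arguments: {"type":"object","properties":{"xyz":{"type":"array","items":{"type":"array","items":{"type":"number"}}},"dr":{"type":"array","items":{"type":"array","items":{"type":"number"}}},"grip":{"type":"array","items":{"type":"number"}},"squeeze":{"type":"number"}},"required":["xyz","dr","grip"]}

```bash
mkdir -p pics; ls
cat > h.py <<'E'
from rig import *
import numpy as np, cv2
def proj(cam,P):
    c=camera_info(cam);E=np.array(c["extrinsics"]);p=E[:3,:3]@np.array(P,float)+E[:3,3]
    x,y,z=p[0],-p[1],-p[2];return np.array([c["fx"]*x/z+c["cx"],c["fy"]*y/z+c["cy"]])
def ray(cam,u,v):
    c=camera_info(cam);E=np.array(c["extrinsics"]);d=np.array([(u-c["cx"])/c["fx"],-(v-c["cy"])/c["fy"],-1.])
    R=E[:3,:3];return -R.T@E[:3,3],R.T@d
def atz(cam,u,v,z):
    o,d=ray(cam,u,v);return o+d*(z-o[2])/d[2]
E
python3 - <<'E'
from h import *
s=read_state();print({k:np.round(v,3).tolist() for k,v in s.items()})
for c in("top","side"):
    im=grab_frame(c);cv2.imwrite(f"pics/{c}0.png",im)
    i=camera_info(c);print(c,{k:(np.round(v,3).tolist() if k=="extrinsics" else v) for k,v in i.items()})
    for q in["case","lid","lid_bar","stay","stay_peg","tall_figure","coaster","pack","paperweight","squat_figure","mug"]:
        r=spot_in(c,q)
        print(q,[(round(a["p"],2),[int(e*f) for e,f in zip(a["extent"],(640,480,640,480))]) for a in r])
E
```

```text
pics
{'clock': 0.0, 'q': [-1.287, 0.435, 0.025, 1.574, -0.012, 1.134, -0.075], 'qd': [-0.0, 0.001, 0.002, -0.002, -0.001, -0.001, -0.0], 'joint_efforts': [0.001, -67.048, 1.026, -31.621, 0.016, 0.012, 0.0], 'tcp_pos': [0.236, 0.578, 0.208], 'orientation': [-0.693, 0.694, -0.136, 0.136], 'wrist_force': [0.09, -1.117, -0.354], 'wrist_torque': [0.032, 0.025, 0.027], 'gripper_width': 1.0}
top {'fx': 538.4377878791686, 'fy': 538.4377878791686, 'cx': 316.9603051362613, 'cy': 241.77853209095016, 'extrinsics': [[-0.03, -0.999, -0.011, 0.037], [0.981, -0.032, 0.19, -0.603], [-0.19, -0.005, 0.982, -1.253], [0.0, 0.0, 0.0, 1.0]]}
case [(0.61, [221, 208, 319, 311]), (0.32, [433, 242, 454, 259])]
lid [(0.72, [221, 217, 317, 308]), (0.51, [356, 291, 398, 331])]
lid_bar [(0.77, [221, 219, 318, 311]), (0.65, [365, 218, 386, 245])]
stay [(0.66, [289, 205, 296, 229])]
stay_peg [(0.56, [364, 220, 384, 249]), (0.46, [284, 203, 296, 226])]
tall_figure [(0.6, [245, 259, 270, 284])]
coaster [(0.62, [359, 290, 398, 327])]
pack [(0.86, [364, 221, 385, 245]), (0.78, [335, 220, 351, 234]), (0.54, [355, 259, 36
[... 366 characters left out ...]
589, -0.996], [0.0, 0.0, 0.0, 1.0]]}
case [(0.56, [202, 169, 344, 262]), (0.49, [343, 388, 438, 462]), (0.45, [201, 167, 325, 242])]
lid [(0.56, [202, 168, 321, 242])]
lid_bar [(0.6, [200, 165, 325, 239]), (0.48, [201, 169, 344, 261])]
stay [(0.59, [309, 205, 341, 222]), (0.52, [204, 168, 343, 263])]
stay_peg [(0.58, [315, 205, 343, 218])]
tall_figure [(0.78, [232, 131, 259, 209]), (0.64, [249, 127, 281, 170])]
coaster [(0.55, [247, 308, 307, 353])]
pack [(0.96, [307, 281, 332, 307]), (0.61, [350, 274, 390, 308]), (0.52, [345, 254, 362, 276])]
paperweight [(0.64, [295, 370, 333, 404])]
squat_figure [(0.57, [387, 343, 416, 375])]
mug [(0.9, [247, 124, 283, 172]), (0.71, [384, 248, 392, 259])]
```

Run:
```python
import cv2
a=cv2.imread("pics/top0.png")[190:340,120:470];cv2.imwrite("pics/v1.png",cv2.resize(a,None,fx=2.28,fy=2.28,interpolation=2))
a=cv2.imread("pics/side0.png")[100:420,180:480];cv2.imwrite("pics/v2.png",cv2.resize(a,None,fx=1.87,fy=1.87,interpolation=2))
```

```text
(no output)
```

View pics/v1.png

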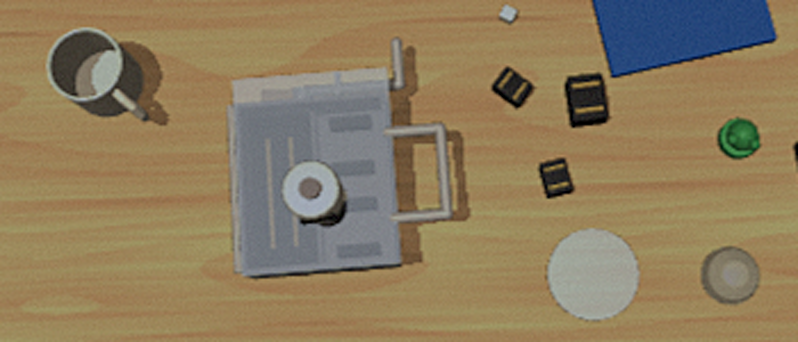

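View pics/v2.png

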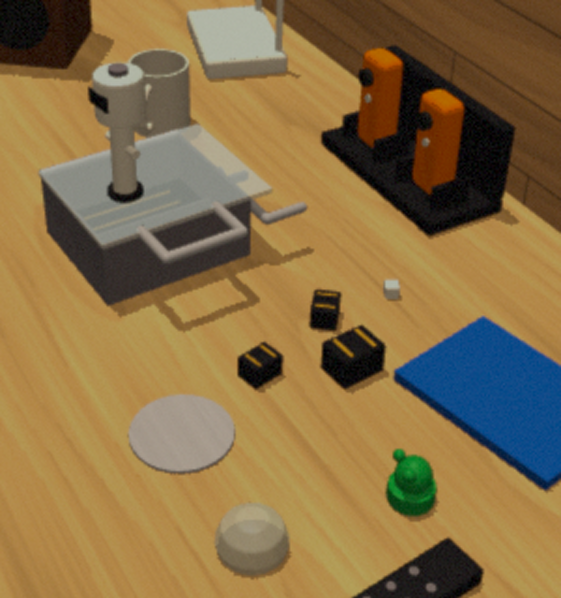

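Top view (v1): the box's hinge side points left and its stay side up. The figurine's head is at (255,272) in full-image pixels and the coaster at (378,310). There are three packs, at about (375,233), (343,228) and (362,270). The one at (375,233) looks largest, so I'll check the sizes by geometry.

```bash
cat >> h.py <<'E'
from scipy.optimize import least_squares
from scipy.spatial.transform import Rotation as Ro
def B2W(b,p): 
    c,s=np.cos(b[2]),np.sin(b[2]);return np.array([b[0]+c*p[0]-s*p[1],b[1]+s*p[0]+c*p[1],p[2]])
def axes():
    s=read_state();q=s["orientation"];return Ro.from_quat([q[1],q[2],q[3],q[0]]).as_matrix(),np.array(s["tcp_pos"])
E
python3 - <<'E'
from h import *
T=lambda a:(a[0]/2.28+120,a[1]/2.28+190); S=lambda a:(a[0]/1.87+180,a[1]/1.87+100)
obs=[("top",T((386,70)),(-85,-115,86)),("top",T((401,264)),(-85,93,86)),("top",T((234,80)),(80,-115,86)),("top",T((442,127)),(-135,-45,84)),("top",T((447,213)),(-135,45,84)),
("top",T((397,40)),(-95,-148,54)),
("side",S((42,172)),(80,93,82)),("side",S((105,242)),(-85,93,86)),("side",S((270,188)),(-85,-115,86)),("side",S((197,130)),(80,-115,86)),("side",S((305,208)),(-95,-148,54))]
f=lambda b:np.concatenate([proj(c,B2W(b,np.array(p)/1000))-u for c,u,p in obs])
r=least_squares(f,[.55,.15,1.57],loss="soft_l1");b=r.x;print("box",b.round(4));print(f(b).reshape(-1,2).round(1).tolist())
np.save("box.npy",b)
for n,p in dict(bar=(-135,0,82),peg=(-95,-132,54),pegup=(23.5,-132,158),well=(40,0,20)).items(): print(n,B2W(b,np.array(p)/1000).round(4))
def cen(cam,q): return [( (m["region"]),m["p"],[int(e*g) for e,g in zip(m["extent"],(640,480,640,480))]) for m in cut_out(cam,q)]
for cam in("top","side"):
  for q,z in(("coaster",.005),("pack",.036),("tall_figure",.2)):
    for m,p,e in cen(cam,q):
      ys,xs=np.nonzero(m);print(cam,q,round(p,2),e,"area",m.sum(),"centroid->z/2",atz(cam,xs.mean(),ys.mean(),z/2 if q!="coaster" else z).round(4))
# head top: v1 (312,187) cap top z=86+153
print("head",atz("top",*T((312,188)),.239),"side",S((118,71)),proj("side",atz("top",*T((312,188)),.239)))
foot=S((125,190));print("foot",atz("side",*foot,.088))
R,t=axes();print(R.round(3),t)
E
```

```text
box [0.5377 0.1594 1.6178]
[[1.1, -2.0], [0.5, -0.5], [-0.8, -1.1], [-0.5, 0.1], [0.2, -0.1], [0.1, 0.9], [-2.3, 0.5], [-1.8, 1.2], [1.4, -0.2], [0.9, -3.9], [-1.9, -0.3]]
bar [0.5441 0.0245 0.082 ]
peg [0.674  0.0707 0.054 ]
pegup [0.6685 0.189  0.158 ]
well [0.5358 0.1993 0.02  ]
top coaster 0.74 [357, 289, 399, 333] area 1247 centroid->z/2 [ 0.4382 -0.13    0.005 ]
top coaster 0.5 [286, 206, 294, 229] area 129 centroid->z/2 [0.6763 0.0771 0.005 ]
top pack 0.62 [336, 221, 352, 234] area 171 centroid->z/2 [ 0.6461 -0.0501  0.018 ]
top pack 0.59 [365, 222, 384, 244] area 342 centroid->z/2 [ 0.6287 -0.131   0.018 ]
top pack 0.5 [355, 257, 374, 278] area 211 centroid->z/2 [ 0.5425 -0.0927  0.018 ]
top tall_figure 0.88 [242, 260, 271, 287] area 629 centroid->z/2 [0.5221 0.1593 0.1   ]
side coaster 0.98 [247, 309, 306, 351] area 1919 centroid->z/2 [ 0.4359 -0.1369  0.005 ]
side pack 0.83 [346, 257, 361, 279] area 312 centroid->z/2 [ 0.6417 -0.0579  0.018 ]
side pack 0.76 [309, 283, 332, 306] area 419 centroid->z/2 [ 0.5391 -0.1005  0.018 ]
side pack 0.64 [351, 272, 386, 306] area 800 centroid->z/2 [ 0.6269 -0.133   0.018 ]
side tall_figure 0.97 [227, 130, 258, 209] area 1553 centroid->z/2 [0.5558 0.2656 0.1   ]
head [0.50772157 0.14343606 0.239     ] side (243.10160427807486, 137.96791443850267) [242.78686704 136.40214911]
foot [0.50993352 0.1486152  0.088     ]
[[ 0.926 -0.     0.377]
 [-0.377  0.     0.926]
 [-0.    -1.     0.   ]] [0.23578703 0.57881525 0.20912818]
```

The box pose fits to about 2 px. The largest pack, at (375,233), is about 18x23 px, which matches 40x52 mm. The ones at (343,228) and (362,270) are too small. First job is the figurine, so I'm moving above it.

Request:
drive_tool --xyz '[[0.83,-0.5,-0.6],[0.83,-0.5,-0.6],[0.83,-0.5,-0.6],[0.83,-0.5,-0.6],[0.83,-0.44,-0.6]]' --dr '[[0,0,0],[0,0,0],[0,0,0],[0,0,0],[0,0,0]]' --grip '[85,85,85,85,85]' --squeeze 30

```text
clock: 2.0
tcp_pos: [0.3041, 0.4694, 0.2709]
orientation: [0.694, -0.694, 0.136, -0.136]
wrist_force: [0.3, 0.6, -0.7]
gripper_width: 0.994
```

Request:
drive_tool --xyz '[[0.83,0,-0.6],[0.83,0,-0.6],[0.83,0,-0.6],[0.83,0,-0.6],[0.83,0,-0.6]]' --dr '[[0,0,0],[0,0,0],[0,0,0],[0,0,0],[0,0,0]]' --grip '[85,85,85,85,85]'

```text
clock: 2.5
tcp_pos: [0.3718, 0.3607, 0.2703]
orientation: [0.694, -0.694, 0.136, -0.136]
wrist_force: [-0.0, -0.1, -0.0]
gripper_width: 0.997
```

Request:
drive_tool --xyz '[[0.83,0,-0.6],[0.83,0,-0.6],[0.83,0,-0.6],[0.83,0,-0.6],[0.83,0,-0.6]]' --dr '[[0,0,0],[0,0,0],[0,0,0],[0,0,0],[0,0,0]]' --grip '[85,85,85,85,85]'

```text
clock: 3.0
tcp_pos: [0.4396, 0.2521, 0.2703]
orientation: [0.694, -0.694, 0.136, -0.136]
wrist_force: [-0.4, -0.2, -0.5]
gripper_width: 0.993
```

Request:
drive_tool --xyz '[[0.83,0,-0.6],[0.83,0,-0.6],[0.83,0,-0.6],[0.83,0,-0.6],[0.83,0,-0.6]]' --dr '[[0,0,0],[0,0,0],[0,0,0],[0,0,0],[0,0,0]]' --grip '[85,85,85,85,85]'

```text
clock: 3.5
tcp_pos: [0.5074, 0.1435, 0.2703]
orientation: [0.694, -0.694, 0.136, -0.136]
wrist_force: [-0.5, 0.4, 0.5]
gripper_width: 0.997
```

Request:
drive_tool --xyz '[[0,0,0],[0,0,0],[0,0,0],[0,0,0],[0,0,0]]' --dr '[[0,-0.9,0],[0,-0.9,0],[0,-0.9,0],[0,-0.9,0],[0,-0.9,0]]' --grip '[85,85,85,85,85]'

```text
clock: 4.0
tcp_pos: [0.5069, 0.1444, 0.2702]
orientation: [0.707, -0.707, 0.008, -0.009]
wrist_force: [-0.3, 0.4, -0.0]
gripper_width: 0.996
```

Request:
drive_tool --xyz '[[0,0,0],[0,0,0],[0,0,0]]' --dr '[[0,-0.9,0],[0,0,0],[0,0,0]]' --grip '[85,85,85]'

```text
clock: 4.3
tcp_pos: [0.5069, 0.1444, 0.2702]
orientation: [0.707, -0.707, -0.015, 0.015]
wrist_force: [1.5, -0.7, 0.4]
gripper_width: 0.995
```

Request:
drive_tool --xyz '[[0,0.8,0],[0,0.8,0],[0,0.8,0],[0,0.7,0],[0,0.4,0]]' --dr '[[0,0,0],[0,0,0],[0,0,0],[0,0,0],[0,0,0]]' --grip '[85,85,85,85,80]'

```text
clock: 4.8
tcp_pos: [0.5063, 0.1443, 0.1813]
orientation: [-0.707, 0.707, 0.015, -0.016]
wrist_force: [0.3, -0.9, -0.4]
gripper_width: 0.941
```

Run:
```python
from h import *
im=grab_frame("side");a=im[90:230,180:360];cv2.imwrite("pics/v3.png",cv2.resize(a,None,fx=4,fy=4,interpolation=2))
print(read_state()["tcp_pos"],read_state()["wrist_force"])
```

```text
[0.50581085 0.14411445 0.18036346] [-0.62600229 -0.61878349 -2.06803559]
```

View pics/v3.png

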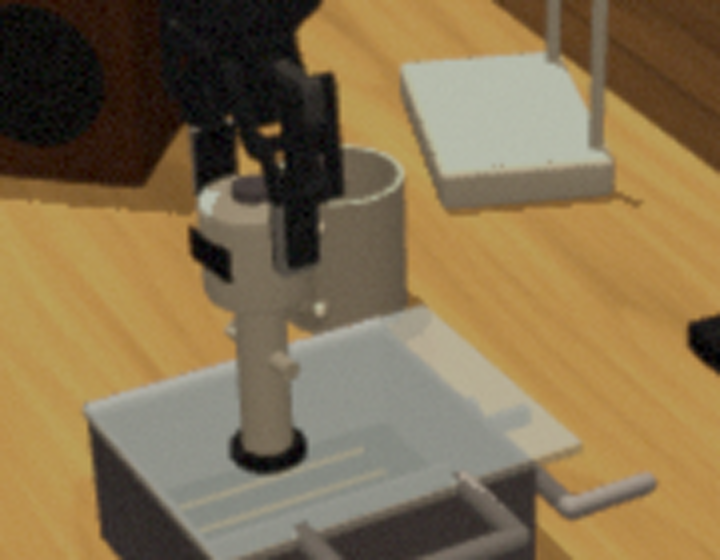

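Run:
```python
from h import *
for P in[(.506,.144,.207),(.506,.144,.239),(.506,.144,.086),(.506,.105,.19),(.506,.183,.19)]:
    u=proj("side",P);print(P,((u-(180,90))*4).round())
```

```text
(0.506, 0.144, 0.207) [251. 246.]
(0.506, 0.144, 0.239) [247. 186.]
(0.506, 0.144, 0.086) [264. 456.]
(0.506, 0.105, 0.19) [286. 313.]
(0.506, 0.183, 0.19) [221. 242.]
```

The head and fingers line up: the cap at (247,188) and foot at (268,450) match the predictions. Closing now.

Request:
drive_tool --xyz '[[0,0,0],[0,0,0],[0,0,0],[0,0,0],[0,0,0]]' --dr '[[0,0,0],[0,0,0],[0,0,0],[0,0,0],[0,0,0]]' --grip '[72,66,62,58,54]'

```text
clock: 5.35
tcp_pos: [0.5073, 0.1447, 0.1832]
orientation: [0.707, -0.707, -0.016, 0.016]
wrist_force: [0.4, 0.4, 2.1]
gripper_width: 0.632
```

Request:
drive_tool --xyz '[[0,0,0],[0,0,0],[0,0,0],[0,0,0],[0,0,0]]' --dr '[[0,0,0],[0,0,0],[0,0,0],[0,0,0],[0,0,0]]' --grip '[50,45,45,45,45]'

```text
clock: 5.85
tcp_pos: [0.5075, 0.1449, 0.1833]
orientation: [0.707, -0.707, -0.017, 0.015]
wrist_force: [0.7, 1.1, 5.6]
gripper_width: 0.622
```

Request:
drive_tool --xyz '[[0,-0.2,0],[0,-0.5,0],[0,-0.7,0],[0,-0.6,0],[0,0,0]]' --dr '[[0,0,0],[0,0,0],[0,0,0],[0,0,0],[0,0,0]]' --grip '[45,45,45,45,45]'

```text
clock: 6.35
tcp_pos: [0.5081, 0.1446, 0.235]
orientation: [0.707, -0.706, -0.017, 0.015]
wrist_force: [0.8, 0.0, -2.1]
gripper_width: 0.622
```

Run:
```python
from h import *
im=grab_frame("side");a=im[70:270,160:400];cv2.imwrite("pics/v4.png",cv2.resize(a,None,fx=3,fy=3,interpolation=2))
R,t=axes();print(R.round(3),t)
```

```text
[[ 0.999  0.002 -0.045]
 [ 0.045  0.001  0.999]
 [ 0.002 -1.     0.001]] [0.50745347 0.14445013 0.23362171]
```

View pics/v4.png

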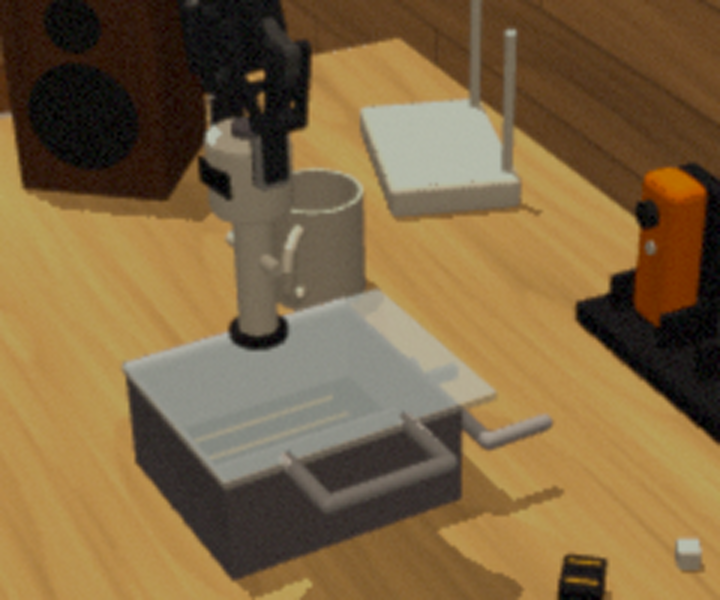

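The figurine is held upright with its foot about 50 mm above the lid. Carrying it to the coaster.

Request:
drive_tool --xyz '[[-0.1,0,-0.3],[-0.2,0,-0.6],[-0.21,0,-0.7],[-0.21,0,-0.7],[-0.21,0,-0.7]]' --dr '[[0,0,0],[0,0,0],[0,0,0],[0,0,0],[0,0,0]]' --grip '[45,45,45,45,45]'

```text
clock: 6.9
tcp_pos: [0.4861, 0.0658, 0.2322]
orientation: [-0.707, 0.707, 0.015, -0.016]
wrist_force: [0.8, 1.0, -2.8]
gripper_width: 0.623
```

Request:
drive_tool --xyz '[[-0.21,0,-0.7],[-0.21,0,-0.7],[-0.21,0,-0.7],[-0.21,0,-0.7],[-0.21,0,-0.7]]' --dr '[[0,0,0],[0,0,0],[0,0,0],[0,0,0],[0,0,0]]' --grip '[45,45,45,45,45]'

```text
clock: 7.4
tcp_pos: [0.4635, -0.0226, 0.2323]
orientation: [-0.707, 0.707, 0.015, -0.016]
wrist_force: [-1.4, -0.6, -2.1]
gripper_width: 0.623
```

Request:
drive_tool --xyz '[[-0.21,0,-0.7],[-0.21,0,-0.7],[-0.21,0,-0.7],[-0.21,0,-0.7],[-0.21,0,-0.7]]' --dr '[[0,0,0],[0,0,0],[0,0,0],[0,0,0],[0,0,0]]' --grip '[45,45,45,45,45]'

```text
clock: 7.9
tcp_pos: [0.4408, -0.1109, 0.2323]
orientation: [0.707, -0.707, -0.015, 0.016]
wrist_force: [0.7, -0.8, -2.5]
gripper_width: 0.622
```

Request:
drive_tool --xyz '[[-0.21,0,-0.7],[-0.1,0,-0.3],[0,0,0],[0,0,0]]' --dr '[[0,0,0],[0,0,0],[0,0,0],[0,0,0]]' --grip '[45,45,45,45]'

```text
clock: 8.3
tcp_pos: [0.4357, -0.1337, 0.2325]
orientation: [0.707, -0.707, -0.016, 0.016]
wrist_force: [0.3, -0.9, -2.5]
gripper_width: 0.618
```

Request:
drive_tool --xyz '[[0,0.5,0],[0,0.9,0],[0,0.9,0],[0,0.9,0],[0,0.9,0]]' --dr '[[0,0,0],[0,0,0],[0,0,0],[0,0,0],[0,0,0]]' --grip '[45,45,45,45,45]'

```text
clock: 8.8
tcp_pos: [0.4362, -0.1329, 0.1292]
orientation: [0.707, -0.707, -0.017, 0.017]
wrist_force: [0.7, 0.2, -2.7]
gripper_width: 0.623
```

Request:
drive_tool --xyz '[[0,0.5,0],[0,0.2,0],[0,0,0],[0,0,0]]' --dr '[[0,0,0],[0,0,0],[0,0,0],[0,0,0]]' --grip '[45,45,45,45]'

```text
clock: 9.2
tcp_pos: [0.4365, -0.1338, 0.1131]
orientation: [-0.707, 0.707, 0.016, -0.016]
wrist_force: [1.2, 0.9, -2.7]
gripper_width: 0.621
```

Run:
```python
from h import *
im=grab_frame("side");a=im[200:380,200:400];cv2.imwrite("pics/v5.png",cv2.resize(a,None,fx=3,fy=3,interpolation=2))
R,t=axes();print(R.round(3),t,read_state()["wrist_force"])
print((proj("side",(.437,-.134,.005))-(200,200))*3, (proj("side",(t[0],t[1],.005))-(200,200))*3)
```

```text
[[ 0.999  0.001 -0.046]
 [ 0.046  0.     0.999]
 [ 0.001 -1.    -0.   ]] [ 0.43658889 -0.13392706  0.11329533] [ 0.50328079 -0.48731821 -1.53867457]
[230.75816534 391.34657964] [230.06990734 391.50760339]
```

View pics/v5.png

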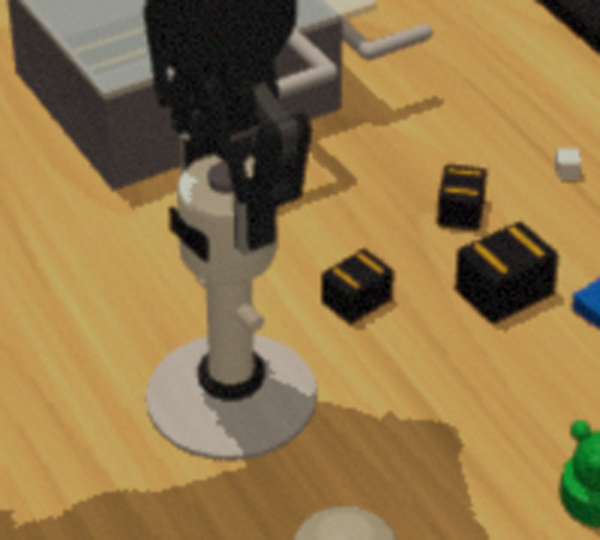

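The foot is centred above the coaster, about 11 mm up. The crop also shows the large pack at full-image (369,291), clearly bigger than the look-alikes at (319,295) and (354,266). Lowering until contact.

Request:
drive_tool --xyz '[[0,0.2,0],[0,0.15,0],[0,0,0],[0,0,0]]' --dr '[[0,0,0],[0,0,0],[0,0,0],[0,0,0]]' --grip '[45,45,45,45]'

```text
clock: 9.65
tcp_pos: [0.4358, -0.1341, 0.1038]
orientation: [0.707, -0.707, -0.016, 0.016]
wrist_force: [0.4, 0.1, -1.8]
gripper_width: 0.618
```

Request:
drive_tool --xyz '[[0,0.06,0],[0,0,0],[0,0,0]]' --dr '[[0,0,0],[0,0,0],[0,0,0]]' --grip '[45,45,45]'

```text
clock: 9.95
tcp_pos: [0.4361, -0.1341, 0.1025]
orientation: [-0.707, 0.707, 0.016, -0.016]
wrist_force: [0.6, 0.9, 0.7]
gripper_width: 0.618
```

Request:
drive_tool --xyz '[[0,0.04,0],[0,0,0],[0,0,0]]' --dr '[[0,0,0],[0,0,0],[0,0,0]]' --grip '[45,45,45]'

```text
clock: 10.25
tcp_pos: [0.437, -0.1341, 0.1024]
orientation: [0.707, -0.707, -0.017, 0.015]
wrist_force: [-1.7, 1.4, 11.1]
gripper_width: 0.621
```

Request:
drive_tool --xyz '[[0,-0.03,0],[0,0,0],[0,0,0],[0,0,0],[0,0,0]]' --dr '[[0,0,0],[0,0,0],[0,0,0],[0,0,0],[0,0,0]]' --grip '[45,54,58,64,70]'

```text
clock: 10.75
tcp_pos: [0.4359, -0.1341, 0.102]
orientation: [0.707, -0.707, -0.016, 0.016]
wrist_force: [0.1, 1.0, 0.6]
gripper_width: 0.818
```

Request:
drive_tool --xyz '[[0,0,0],[0,0,0],[0,0,0],[0,-0.4,0],[0,-0.8,0]]' --dr '[[0,0,0],[0,0,0],[0,0,0],[0,0,0],[0,0,0]]' --grip '[80,85,85,85,85]'

```text
clock: 11.25
tcp_pos: [0.4349, -0.1339, 0.132]
orientation: [0.707, -0.707, -0.015, 0.017]
wrist_force: [0.4, -0.1, 1.4]
gripper_width: 0.994
```

Request:
drive_tool --xyz '[[0,-1,0],[0,-1,0],[0,-1,0],[0,-0.5,0],[0,0,0]]' --dr '[[0,0,0],[0,0,0],[0,0,0],[0,0,0],[0,0,0]]' --grip '[85,85,85,85,85]'

```text
clock: 11.75
tcp_pos: [0.4371, -0.1344, 0.2219]
orientation: [-0.707, 0.707, 0.017, -0.014]
wrist_force: [-0.2, -0.6, -0.7]
gripper_width: 0.995
```

Run:
```python
from h import *
grab_frame("side")
for q in("tall_figure","coaster"): print(q,[(round(a["p"],2),[int(e*f) for e,f in zip(a["extent"],(640,480,640,480))]) for a in spot_in("side",q)])
R,t=axes();print(R.round(3),t)
print(proj("side",(.436,-.134,.158)),proj("side",(.436,-.134,.005)))
b=np.load("box.npy");d=B2W(b,np.array((-.135,0,.082)))-t;print("to bar tool axes mm",R.T@d*1000)
```

```text
tall_figure [(0.75, [257, 255, 293, 337])]
coaster [(0.79, [247, 311, 308, 355])]
[[ 0.999 -0.001 -0.045]
 [ 0.045  0.     0.999]
 [-0.001 -1.     0.   ]] [ 0.43545496 -0.13395544  0.21917043]
[274.21671789 262.64509797] [276.40605294 330.64370435]
to bar tool axes mm [115.71964271 137.13503903 153.37373883]
```

The figurine stands on the coaster. Next is the lid bar.

Request:
drive_tool --xyz '[[0.51,0,0.68],[0.51,0,0.68],[0.51,0,0.68],[0.51,0,0.68],[0.51,0,0.68]]' --dr '[[0,0,0],[0,0,0],[0,0,0],[0,0,0],[0,0,0]]' --grip '[85,85,60,36,36]' --squeeze 25

```text
clock: 12.4
tcp_pos: [0.4955, -0.0456, 0.2185]
orientation: [-0.707, 0.707, 0.015, -0.017]
wrist_force: [0.3, 0.6, 0.9]
gripper_width: 0.507
```

Request:
drive_tool --xyz '[[0.51,0,0.68],[0.51,0,0.68],[0.51,0,0.68],[0.51,0,0.68],[0,0,0]]' --dr '[[0,0,0],[0,0,0],[0,0,0],[0,0,0],[0,0,0]]' --grip '[36,36,36,36,36]'

```text
clock: 12.9
tcp_pos: [0.5452, 0.0276, 0.2191]
orientation: [0.707, -0.707, -0.017, 0.017]
wrist_force: [0.1, 0.2, -0.6]
gripper_width: 0.423
```

Request:
drive_tool --xyz '[[0,0.8,0],[0,0.8,0],[0,0.8,0],[0,0.8,0],[0,0.8,0]]' --dr '[[0,0,0],[0,0,0],[0,0,0],[0,0,0],[0,0,0]]' --grip '[36,36,36,36,36]'

```text
clock: 13.4
tcp_pos: [0.5437, 0.0237, 0.1188]
orientation: [-0.707, 0.707, 0.016, -0.016]
wrist_force: [0.2, 0.4, 0.3]
gripper_width: 0.418
```

Request:
drive_tool --xyz '[[0,0.8,0],[0,0.7,0],[0,0.5,0],[0,0.2,0],[0,0,0]]' --dr '[[0,0,0],[0,0,0],[0,0,0],[0,0,0],[0,0,0]]' --grip '[36,36,36,36,36]'

```text
clock: 13.9
tcp_pos: [0.5434, 0.0238, 0.0642]
orientation: [-0.707, 0.707, 0.016, -0.016]
wrist_force: [0.6, -0.8, -0.9]
gripper_width: 0.421
```

Request:
drive_tool --xyz '[[0,0,0],[0,0,0],[0,0,0],[0,0,0],[0,0,0]]' --dr '[[0,0,0],[0,0,0],[0,0,0],[0,0,0],[0,0,0]]' --grip '[20,10,8,8,8]'

```text
clock: 14.4
tcp_pos: [0.5442, 0.0246, 0.0652]
orientation: [0.707, -0.707, -0.017, 0.016]
wrist_force: [0.1, 4.0, 5.3]
gripper_width: 0.095
```

Run:
```python
from h import *
im=grab_frame("side");a=im[140:280,200:380];cv2.imwrite("pics/v6.png",cv2.resize(a,None,fx=4,fy=4,interpolation=2))
s=read_state();print(s["tcp_pos"],s["wrist_force"],s["gripper_width"])
b=np.load("box.npy")
for P in [(-.135,-.045,.082),(-.135,.045,.082),(-.135,0,.082)]: print(((proj("side",B2W(b,np.array(P)))-(200,140))*4).round())
print(((proj("side",s["tcp_pos"])-(200,140))*4).round())
```

```text
[0.54426668 0.02467859 0.06519399] [1.0745692  5.14813438 5.38800756] 0.09249037608676393
[438. 336.]
[276. 392.]
[358. 364.]
[359. 391.]
```

View pics/v6.png

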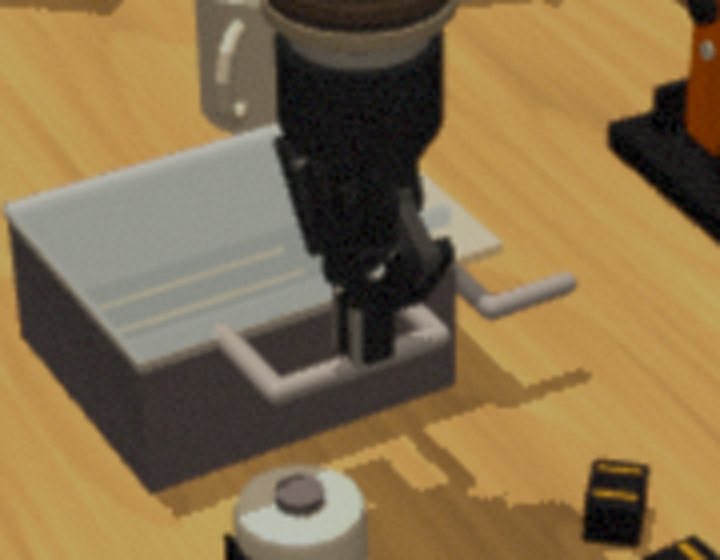

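The finger tip appears to end about at the bar, at crop (370,362), and the width equals the commanded 8 mm, so I may be pinching only its top. Going lower and regrasping.

Request:
drive_tool --xyz '[[0,0,0],[0,0,0],[0,0.3,0],[0,0.2,0],[0,0,0]]' --dr '[[0,0,0],[0,0,0],[0,0,0],[0,0,0],[0,0,0]]' --grip '[36,36,36,36,36]'

```text
clock: 14.95
tcp_pos: [0.5428, 0.0237, 0.0509]
orientation: [-0.707, 0.707, 0.015, -0.017]
wrist_force: [0.1, 0.7, 0.6]
gripper_width: 0.42
```

Request:
drive_tool --xyz '[[0,0,0],[0,0,0],[0,0,0],[0,0,0],[0,0,0]]' --dr '[[0,0,0],[0,0,0],[0,0,0],[0,0,0],[0,0,0]]' --grip '[20,10,4,4,4]'

```text
clock: 15.45
tcp_pos: [0.5434, 0.0265, 0.0521]
orientation: [0.708, -0.706, -0.017, 0.017]
wrist_force: [0.3, 7.1, -1.9]
gripper_width: 0.129
```

Run:
```python
from h import *
im=grab_frame("side");a=im[200:250,260:335];a=np.clip(a.astype(float)*1.8,0,255).astype(np.uint8);cv2.imwrite("pics/v7.png",cv2.resize(a,None,fx=8,fy=8,interpolation=2))
s=read_state();print(s["tcp_pos"],s["wrist_force"],s["gripper_width"])
```

```text
[0.54337455 0.02648676 0.05208615] [-1.02131481  7.17056339 -1.49244098] 0.1293875005494665
```

View pics/v7.png

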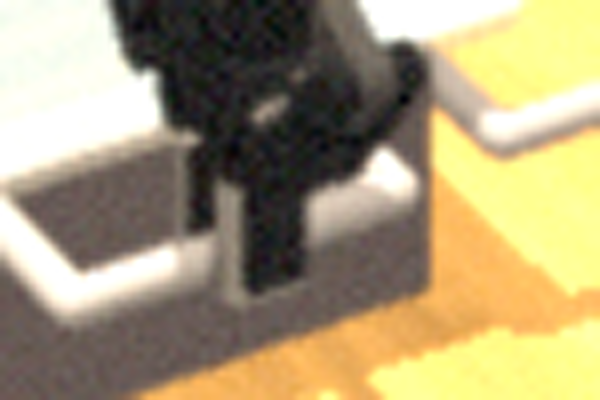

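Now the bar is properly held, at a width of 11 mm, with both fingers straddling it. Computing the arc.

```bash
cat >> h.py <<'E'
def lid(th): return np.array([80-215*np.cos(th)+4*np.sin(th),78+215*np.sin(th)+4*np.cos(th)])
def stay(th): return np.array([10-105*np.cos(th),54+105*np.sin(th)])
def arc(f,a,b,n):
    P=np.array([f(t) for t in np.linspace(a,b,n+1)]);d=np.diff(P,axis=0)/25
    print([[0,round(-q[1],2),round(q[0],2)] for q in d])
E
python3 - <<'E'
from h import *
arc(lid,0,1.91,25)
R,t=axes();print(R.round(3))
E
```

```text
[[0, np.float64(-0.66), np.float64(0.04)], [0, np.float64(-0.65), np.float64(0.09)], [0, np.float64(-0.64), np.float64(0.14)], [0, np.float64(-0.63), np.float64(0.19)], [0, np.float64(-0.61), np.float64(0.23)], [0, np.float64(-0.59), np.float64(0.28)], [0, np.float64(-0.57), np.float64(0.32)], [0, np.float64(-0.55), np.float64(0.37)], [0, np.float64(-0.52), np.float64(0.41)], [0, np.float64(-0.48), np.float64(0.45)], [0, np.float64(-0.45), np.float64(0.48)], [0, np.float64(-0.41), np.float64(0.51)], [0, np.float64(-0.37), np.float64(0.54)], [0, np.float64(-0.33), np.float64(0.57)], [0, np.float64(-0.28), np.float64(0.59)], [0, np.float64(-0.24), np.float64(0.61)], [0, np.float64(-0.19), np.float64(0.63)], [0, np.float64(-0.14), np.float64(0.64)], [0, np.float64(-0.09), np.float64(0.65)], [0, np.float64(-0.04), np.float64(0.66)], [0, np.float64(0.01), np.float64(0.66)], [0, np.float64(0.06), np.float64(0.65)], [0, np.float64(0.11), np.float64(0.65)], [0, np.float64(0.16), np.float64(0.64)], [0, np.float64(0.21), np.float64(0.62)]]
[[ 0.999 -0.    -0.047]
 [ 0.047  0.002  0.999]
 [-0.    -1.     0.002]]
```

Request:
drive_tool --xyz '[[0,0,0.12],[0,-0.66,0.04],[0,-0.65,0.09],[0,-0.64,0.14],[0,-0.63,0.19]]' --dr '[[0,0,0],[0,0,0],[0,0,0],[0,0,0],[0,0,0]]' --grip '[4,4,4,4,4]'

```text
clock: 16.0
tcp_pos: [0.5429, 0.0373, 0.1172]
orientation: [-0.706, 0.707, 0.015, -0.016]
wrist_force: [1.0, -1.8, -1.9]
gripper_width: 0.124
```

Request:
drive_tool --xyz '[[0,-0.61,0.23],[0,-0.59,0.28],[0,-0.57,0.32],[0,-0.55,0.37],[0,0,0]]' --dr '[[0,0,0],[0,0,0],[0,0,0],[0,0,0],[0,0,0]]' --grip '[4,4,4,4,4]'

```text
clock: 16.5
tcp_pos: [0.5415, 0.0666, 0.1764]
orientation: [-0.706, 0.708, 0.016, -0.015]
wrist_force: [-2.7, -8.7, 3.9]
gripper_width: 0.122
```

Request:
drive_tool --xyz '[[0,-0.59,0.31],[0,-0.48,0.45],[0,-0.45,0.48],[0,-0.41,0.51],[0,-0.37,0.54]]' --dr '[[0,0,0],[0,0,0],[0,0,0],[0,0,0],[0,0,0]]' --grip '[4,4,4,4,4]'

```text
clock: 17.0
tcp_pos: [0.5388, 0.1245, 0.2335]
orientation: [-0.706, 0.708, 0.015, -0.015]
wrist_force: [-4.0, -5.7, 5.9]
gripper_width: 0.122
```

Request:
drive_tool --xyz '[[0,-0.33,0.57],[0,-0.28,0.59],[0,-0.24,0.61],[0,0,0]]' --dr '[[0,0,0],[0,0,0],[0,0,0],[0,0,0]]' --grip '[4,4,4,4]'

```text
clock: 17.4
tcp_pos: [0.5364, 0.1723, 0.2553]
orientation: [0.707, -0.707, -0.017, 0.017]
wrist_force: [-6.0, -4.7, 7.7]
gripper_width: 0.124
```

Request:
drive_tool --xyz '[[0,-0.23,0.62],[0,-0.16,0.64],[0,-0.09,0.65],[0,-0.04,0.66],[0,0.01,0.66]]' --dr '[[0,0,0],[0,0,0],[0,0,0],[0,0,0],[0,0,0]]' --grip '[4,4,4,4,4]'

```text
clock: 17.9
tcp_pos: [0.5327, 0.2527, 0.2663]
orientation: [0.707, -0.707, -0.016, 0.017]
wrist_force: [-3.8, -1.6, 5.3]
gripper_width: 0.129
```

Request:
drive_tool --xyz '[[0,0.06,0.65],[0,0.11,0.65],[0,0.16,0.64],[0,0,0]]' --dr '[[0,0,0],[0,0,0],[0,0,0],[0,0,0]]' --grip '[4,4,4,4]'

```text
clock: 18.3
tcp_pos: [0.5304, 0.3026, 0.2568]
orientation: [0.707, -0.707, -0.017, 0.017]
wrist_force: [-4.6, 0.1, 3.5]
gripper_width: 0.125
```

Request:
drive_tool --xyz '[[0,0.19,0.5],[0,0.05,0.15],[0,0,0]]' --dr '[[0,0,0],[0,0,0],[0,0,0]]' --grip '[4,4,4]'

```text
clock: 18.6
tcp_pos: [0.5298, 0.3162, 0.2519]
orientation: [0.707, -0.707, -0.016, 0.017]
wrist_force: [-7.1, 0.4, 4.6]
gripper_width: 0.126
```

Request:
drive_tool --xyz '[[0,0.03,0.1],[0,0,0]]' --dr '[[0,0,0],[0,0,0]]' --grip '[4,4]'

```text
clock: 18.8
tcp_pos: [0.5298, 0.318, 0.2512]
orientation: [0.707, -0.707, -0.016, 0.016]
wrist_force: [-6.5, 1.1, 1.9]
gripper_width: 0.125
```

Request:
drive_tool --xyz '[[0,0.05,0.15],[0,0.03,0.1],[0,0,0]]' --dr '[[0,0,0],[0,0,0],[0,0,0]]' --grip '[4,4,4]'

```text
clock: 19.1
tcp_pos: [0.5299, 0.3189, 0.2507]
orientation: [-0.705, 0.709, 0.014, -0.015]
wrist_force: [-13.9, -14.7, 18.6]
gripper_width: 0.125
```

Request:
drive_tool --xyz '[[0,0,0],[0,0,0],[0,0,0],[0,-0.5,0],[0,-1,0]]' --dr '[[0,0,0],[0,0,0],[0,0,0],[0,0,0],[0,0,0]]' --grip '[20,32,32,32,32]'

```text
clock: 19.6
tcp_pos: [0.5294, 0.3236, 0.2859]
orientation: [-0.706, 0.708, 0.015, -0.017]
wrist_force: [-0.1, -0.1, 0.8]
gripper_width: 0.374
```

Request:
drive_tool --xyz '[[0,-1,0],[0,-1,0],[0,0,0],[0,0,0]]' --dr '[[0,0,0],[0,0,0],[0,0,0],[0,0,0]]' --grip '[32,32,32,32]'

```text
clock: 20.0
tcp_pos: [0.5305, 0.3242, 0.3376]
orientation: [0.707, -0.707, -0.017, 0.015]
wrist_force: [1.4, -0.4, -0.9]
gripper_width: 0.38
```

Run:
```python
from h import *
S=grab_frame("side");T=grab_frame("top")
b=np.load("box.npy");R,t=axes();print(R.round(3),t)
for n,P in dict(bar=(155,0,281),barR=(155,-45,281),peg=(-95,-132,54),pegend=(-95,-148,54),rodtip=(-95,-102,54)).items():
    P=B2W(b,np.array(P)/1000);print(n,P.round(4),proj("side",P).round(),proj("top",P).round(),(R.T@(P-t)*1000).round(1))
a=cv2.resize(S[60:240,180:380],None,fx=2,fy=2,interpolation=2);c=cv2.resize(T[180:330,180:320],None,fx=2.4,fy=2.4,interpolation=2)
cv2.imwrite("pics/v8.png",np.hstack([a,c]))
```

```text
[[ 0.999 -0.001 -0.045]
 [ 0.045 -0.001  0.999]
 [-0.001 -1.    -0.001]] [0.52983144 0.32380589 0.33600677]
bar [0.5304 0.3142 0.281 ] [218.  82.] [169. 261.] [ 0.2 55.  -9.6]
barR [0.5754 0.3163 0.281 ] [238.  77.] [169. 239.] [45.2 55.  -9.5]
peg [0.674  0.0707 0.054 ] [335. 213.] [295. 215.] [ 132.8  282.  -259.2]
pegend [0.69   0.0714 0.054 ] [341. 211.] [294. 208.] [ 148.8  282.  -259.2]
rodtip [0.6441 0.0693 0.054 ] [323. 217.] [296. 227.] [ 102.8  282.1 -259.3]
```

View pics/v8.png

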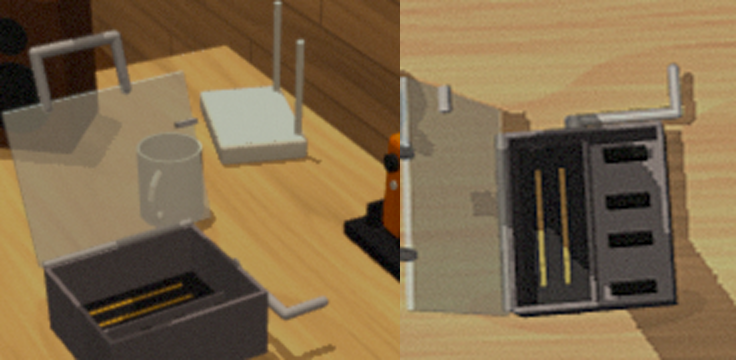

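The lid is back at its stop. Bar, stay and peg all show where predicted, with the peg at top-view (294,207)–(295,227). Next is the stay.

Request:
drive_tool --xyz '[[0.48,0,-0.93],[0.48,0,-0.93],[0.48,0,-0.93],[0.48,0,-0.93],[0.48,0,-0.93]]' --dr '[[0,0,0],[0,0,0],[0,0,0],[0,0,0],[0,0,0]]' --grip '[36,36,36,36,36]'

```text
clock: 20.6
tcp_pos: [0.5953, 0.2095, 0.3356]
orientation: [-0.707, 0.707, 0.015, -0.017]
wrist_force: [0.5, 1.4, 0.1]
gripper_width: 0.418
```

Request:
drive_tool --xyz '[[0.48,0.6,-0.93],[0.48,0.6,-0.93],[0.48,0.6,-0.93],[0.48,0.6,-0.93],[0.48,0.6,-0.93]]' --dr '[[0,0,0],[0,0,0],[0,0,0],[0,0,0],[0,0,0]]' --grip '[36,36,36,36,36]'

```text
clock: 21.1
tcp_pos: [0.6603, 0.0961, 0.2599]
orientation: [-0.707, 0.707, 0.015, -0.017]
wrist_force: [-0.2, 0.0, 1.7]
gripper_width: 0.424
```

Request:
drive_tool --xyz '[[0.48,0.6,-0.93],[0,1,0],[0,1,0],[0,1,0],[0,1,0]]' --dr '[[0,0,0],[0,0,0],[0,0,0],[0,0,0],[0,0,0]]' --grip '[36,36,36,36,36]'

```text
clock: 21.6
tcp_pos: [0.6727, 0.0742, 0.1445]
orientation: [-0.707, 0.707, 0.015, -0.017]
wrist_force: [-0.5, 0.5, -0.1]
gripper_width: 0.421
```

Request:
drive_tool --xyz '[[0,1,0],[0,1,0],[0,0.6,0],[0,0,0]]' --dr '[[0,0,0],[0,0,0],[0,0,0],[0,0,0]]' --grip '[36,36,36,36]'

```text
clock: 22.0
tcp_pos: [0.6715, 0.0742, 0.0787]
orientation: [-0.707, 0.707, 0.014, -0.018]
wrist_force: [-0.9, -0.1, 0.7]
gripper_width: 0.425
```

Down another 52 mm, then close.

Request:
drive_tool --xyz '[[0.05,0.7,0],[0.02,0.8,0],[0,0.5,0],[0,0.1,0],[0,0,0]]' --dr '[[0,0,0],[0,0,0],[0,0,0],[0,0,0],[0,0,0]]' --grip '[36,36,36,36,36]'

```text
clock: 22.5
tcp_pos: [0.6754, 0.0744, 0.0295]
orientation: [0.707, -0.707, -0.016, 0.016]
wrist_force: [-1.1, 0.0, 0.3]
gripper_width: 0.416
```

Request:
drive_tool --xyz '[[0,0,0],[0,0,0],[0,0,0],[0,0,0],[0,0,0]]' --dr '[[0,0,0],[0,0,0],[0,0,0],[0,0,0],[0,0,0]]' --grip '[20,10,4,4,4]'

```text
clock: 23.0
tcp_pos: [0.6761, 0.0735, 0.0301]
orientation: [-0.707, 0.707, 0.016, -0.015]
wrist_force: [-0.6, -3.8, 6.3]
gripper_width: 0.121
```

Run:
```python
from h import *
arc(stay,0,1.72,14)
R,t=axes();print(t)
```

```text
[[0, np.float64(-0.51), np.float64(0.03)], [0, np.float64(-0.51), np.float64(0.09)], [0, np.float64(-0.49), np.float64(0.16)], [0, np.float64(-0.47), np.float64(0.21)], [0, np.float64(-0.44), np.float64(0.27)], [0, np.float64(-0.4), np.float64(0.32)], [0, np.float64(-0.36), np.float64(0.37)], [0, np.float64(-0.31), np.float64(0.41)], [0, np.float64(-0.26), np.float64(0.45)], [0, np.float64(-0.2), np.float64(0.47)], [0, np.float64(-0.14), np.float64(0.5)], [0, np.float64(-0.08), np.float64(0.51)], [0, np.float64(-0.02), np.float64(0.52)], [0, np.float64(0.05), np.float64(0.51)]]
[0.67609531 0.07345696 0.03008832]
```

Request:
drive_tool --xyz '[[0,-0.51,0.03],[0,-0.51,0.09],[0,-0.49,0.16],[0,-0.47,0.21],[0,-0.44,0.27]]' --dr '[[0,0,0],[0,0,0],[0,0,0],[0,0,0],[0,0,0]]' --grip '[4,4,4,4,4]'

```text
clock: 23.5
tcp_pos: [0.6752, 0.0906, 0.0909]
orientation: [-0.706, 0.708, 0.016, -0.015]
wrist_force: [1.0, -8.4, 3.7]
gripper_width: 0.112
```

Request:
drive_tool --xyz '[[0,-0.4,0.32],[0,-0.36,0.37],[0,-0.31,0.41],[0,-0.26,0.45],[0,-0.2,0.47]]' --dr '[[0,0,0],[0,0,0],[0,0,0],[0,0,0],[0,0,0]]' --grip '[4,4,4,4,4]'

```text
clock: 24.0
tcp_pos: [0.6738, 0.1389, 0.132]
orientation: [-0.705, 0.709, 0.016, -0.013]
wrist_force: [-6.8, -13.7, 30.2]
gripper_width: 0.067
```

Request:
drive_tool --xyz '[[0,-0.14,0.5],[0,-0.08,0.51],[0,-0.02,0.4],[0,0,0]]' --dr '[[0,0,0],[0,0,0],[0,0,0],[0,0,0]]' --grip '[4,4,4,4]'

```text
clock: 24.4
tcp_pos: [0.6722, 0.184, 0.1409]
orientation: [0.709, -0.705, -0.02, 0.015]
wrist_force: [-12.2, 0.7, 43.0]
gripper_width: 0.046
```

The grip is riding up on the peg with 43 N upward. I'll ease up, push a little past, then look.

Request:
drive_tool --xyz '[[0,-0.25,0],[0,0,0.2],[0,0,0]]' --dr '[[0,0,0],[0,0,0],[0,0,0]]' --grip '[4,4,4]'

```text
clock: 24.7
tcp_pos: [0.6711, 0.1867, 0.142]
orientation: [0.708, -0.706, -0.018, 0.016]
wrist_force: [-2.0, 0.6, 13.9]
gripper_width: 0.045
```

Run:
```python
from h import *
s=read_state();print(s["tcp_pos"],s["wrist_force"],s["gripper_width"])
S=grab_frame("side");T=grab_frame("top")
b=np.load("box.npy")
for th in(0,.8,1.2,1.57,1.7):
    x,z=stay(th);P=[B2W(b,np.array((x,y,z))/1000) for y in(-108,-148)];print(th,P[0].round(3),[((proj("side",p)-(230,90))*2.6).round() for p in P])
a=cv2.resize(S[90:230,230:380],None,fx=2.6,fy=2.6,interpolation=2);c=cv2.resize(T[180:320,180:330],None,fx=2.6,fy=2.6,interpolation=2)
cv2.imwrite("pics/v9.png",np.hstack([a,c]))
```

```text
[0.67113479 0.18671109 0.1420207 ] [-1.95490704  0.5914171  13.90603248] 0.04528723201838527
0 [0.65  0.07  0.054] [array([248., 329.]), array([289., 314.])]
0.8 [0.649 0.101 0.129] [array([228., 230.]), array([271., 217.])]
1.2 [0.647 0.136 0.152] [array([205., 186.]), array([248., 173.])]
1.57 [0.645 0.174 0.159] [array([180., 158.]), array([223., 146.])]
1.7 [0.644 0.188 0.158] [array([172., 152.]), array([214., 140.])]
```

View pics/v9.png

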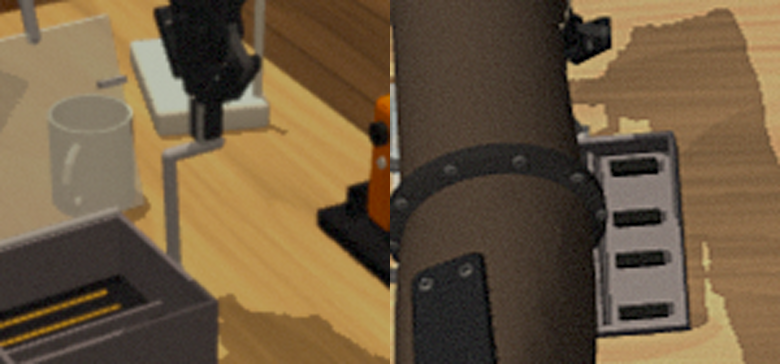

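The stay stands up: its corner at (170,153) matches the prediction for 1.70. Releasing upward.

Request:
drive_tool --xyz '[[0,0,0.15],[0,0,0],[0,-0.1,0],[0,-0.6,0],[0,-1,0]]' --dr '[[0,0,0],[0,0,0],[0,0,0],[0,0,0],[0,0,0]]' --grip '[4,14,24,32,32]'

```text
clock: 25.3
tcp_pos: [0.6685, 0.1881, 0.1814]
orientation: [-0.707, 0.707, 0.015, -0.018]
wrist_force: [-0.3, -0.5, 0.5]
gripper_width: 0.376
```

Request:
drive_tool --xyz '[[0,-1,0],[0,-1,0],[0,-1,0],[0,-1,0],[0,-1,0]]' --dr '[[0,0,0],[0,0,0],[0,0,0],[0,0,0],[0,0,0]]' --grip '[32,32,32,32,32]'

```text
clock: 25.8
tcp_pos: [0.6697, 0.1882, 0.3091]
orientation: [0.707, -0.707, -0.016, 0.016]
wrist_force: [1.1, -0.1, 0.1]
gripper_width: 0.376
```

Request:
drive_tool --xyz '[[-0.3,-1,0],[-0.3,0,0],[0,0,0]]' --dr '[[0,0,0],[0,0,0],[0,0,0]]' --grip '[36,36,36]'

```text
clock: 26.1
tcp_pos: [0.6545, 0.1876, 0.3335]
orientation: [0.707, -0.707, -0.016, 0.016]
wrist_force: [0.0, 0.5, -0.6]
gripper_width: 0.418
```

Run:
```python
from h import *
S=grab_frame("side");g=cv2.cvtColor(S,cv2.COLOR_BGR2GRAY)
for q in("stay","stay_peg","lid_bar"): print(q,[(round(a["p"],2),[int(e*f) for e,f in zip(a["extent"],(640,480,640,480))]) for a in spot_in("side",q)])
b=np.load("box.npy");R,t=axes();print(t)
for th in(0,1.57,1.7):
    x,z=stay(th);print(th,[proj("side",B2W(b,np.array((x,y,z))/1000)).round() for y in(-102,-148)])
P=np.array((.5304,.319,.281));print(R.T@(P-t)*1000/25, R.round(3))
cv2.imwrite("pics/s10.png",S)
```

```text
stay [(0.76, [310, 206, 339, 221])]
stay_peg [(0.68, [180, 74, 345, 262]), (0.53, [314, 204, 342, 219])]
lid_bar [(0.82, [182, 74, 286, 193])]
[0.6547895  0.18718215 0.33143449]
0 [array([323., 217.]), array([341., 211.])]
1.57 [array([297., 151.]), array([316., 146.])]
1.7 [array([294., 149.]), array([312., 144.])]
[-4.72829482  2.02359722  5.49326965] [[ 0.999 -0.002 -0.045]
 [ 0.045 -0.001  0.999]
 [-0.002 -1.    -0.001]]
```

The stay fell back flat because the grip was too shallow and slipped. I'll retry with a deeper grip and push firmly to the stop.

Request:
drive_tool --xyz '[[0.12,0,-0.91],[0.12,0.3,-0.91],[0.12,0.5,-0.91],[0.12,0.8,-0.91],[0.12,0.8,-0.91]]' --dr '[[0,0,0],[0,0,0],[0,0,0],[0,0,0],[0,0,0]]' --grip '[36,36,36,36,36]' --squeeze 30

```text
clock: 26.8
tcp_pos: [0.6753, 0.0732, 0.2712]
orientation: [-0.707, 0.707, 0.016, -0.016]
wrist_force: [0.5, -0.3, -0.5]
gripper_width: 0.423
```

Request:
drive_tool --xyz '[[0,1,0],[0,1,0],[0,1,0],[0,1,0],[0,1,0]]' --dr '[[0,0,0],[0,0,0],[0,0,0],[0,0,0],[0,0,0]]' --grip '[36,36,36,36,36]'

```text
clock: 27.3
tcp_pos: [0.6749, 0.074, 0.1457]
orientation: [-0.707, 0.707, 0.015, -0.016]
wrist_force: [0.3, 0.2, -0.2]
gripper_width: 0.424
```

Request:
drive_tool --xyz '[[0,1,0],[0,1,0],[0,1,0],[0,1,0],[0,0,0]]' --dr '[[0,0,0],[0,0,0],[0,0,0],[0,0,0],[0,0,0]]' --grip '[36,36,36,36,36]'

```text
clock: 27.8
tcp_pos: [0.6722, 0.0738, 0.0432]
orientation: [-0.707, 0.707, 0.013, -0.019]
wrist_force: [0.1, 0.2, -0.3]
gripper_width: 0.421
```

Request:
drive_tool --xyz '[[0.1,0.5,0],[0,0.35,0],[0,0,0],[0,0,0]]' --dr '[[0,0,0],[0,0,0],[0,0,0],[0,0,0]]' --grip '[36,36,30,20]'

```text
clock: 28.2
tcp_pos: [0.678, 0.0743, 0.0268]
orientation: [0.707, -0.707, -0.016, 0.016]
wrist_force: [0.0, 0.5, 0.1]
gripper_width: 0.235
```

Request:
drive_tool --xyz '[[0,0,0],[0,0,0],[0,0,0],[0,0,0]]' --dr '[[0,0,0],[0,0,0],[0,0,0],[0,0,0]]' --grip '[10,4,4,4]'

```text
clock: 28.6
tcp_pos: [0.6783, 0.0735, 0.027]
orientation: [-0.707, 0.707, 0.016, -0.015]
wrist_force: [0.9, -3.5, 3.8]
gripper_width: 0.123
```

Request:
drive_tool --xyz '[[0,0,0],[0,0.2,-0.04],[0,0.12,0],[0,0,0],[0,0,0]]' --dr '[[0,0,0],[0,0,0],[0,0,0],[0,0,0],[0,0,0]]' --grip '[26,26,26,26,16]'

```text
clock: 29.1
tcp_pos: [0.6776, 0.0735, 0.018]
orientation: [0.707, -0.707, -0.016, 0.016]
wrist_force: [-0.0, 0.2, 0.4]
gripper_width: 0.187
```

Request:
drive_tool --xyz '[[0,0,0],[0,0,0],[0,0,0],[0,0,0]]' --dr '[[0,0,0],[0,0,0],[0,0,0],[0,0,0]]' --grip '[6,4,4,4]'

```text
clock: 29.5
tcp_pos: [0.6777, 0.0734, 0.0183]
orientation: [0.707, -0.707, -0.016, 0.016]
wrist_force: [-0.4, 0.6, -0.4]
gripper_width: 0.125
```

Request:
drive_tool --xyz '[[0,-0.51,0.03],[0,-0.51,0.09],[0,-0.49,0.16],[0,-0.47,0.21],[0,-0.44,0.27]]' --dr '[[0,0,0],[0,0,0],[0,0,0],[0,0,0],[0,0,0]]' --grip '[4,4,4,4,4]'

```text
clock: 30.0
tcp_pos: [0.6769, 0.0916, 0.0804]
orientation: [-0.707, 0.707, 0.016, -0.016]
wrist_force: [-1.4, -2.9, -0.4]
gripper_width: 0.127
```

Request:
drive_tool --xyz '[[0,-0.4,0.32],[0,-0.36,0.37],[0,-0.31,0.41],[0,0,0]]' --dr '[[0,0,0],[0,0,0],[0,0,0],[0,0,0]]' --grip '[4,4,4,4]'

```text
clock: 30.4
tcp_pos: [0.676, 0.1177, 0.1089]
orientation: [-0.706, 0.708, 0.016, -0.015]
wrist_force: [-6.1, -9.8, 11.3]
gripper_width: 0.126
```

Request:
drive_tool --xyz '[[0,-0.36,0.37],[0,-0.26,0.45],[0,-0.17,0.5],[0,-0.1,0.51],[0,0,0]]' --dr '[[0,0,0],[0,0,0],[0,0,0],[0,0,0],[0,0,0]]' --grip '[4,4,4,4,4]'

```text
clock: 30.9
tcp_pos: [0.6736, 0.1698, 0.1301]
orientation: [0.708, -0.706, -0.018, 0.017]
wrist_force: [-5.5, -2.3, 9.7]
gripper_width: 0.123
```

Request:
drive_tool --xyz '[[0,-0.05,0.5],[0,0.03,0.5],[0,0,0]]' --dr '[[0,0,0],[0,0,0],[0,0,0]]' --grip '[4,4,4]'

```text
clock: 31.2
tcp_pos: [0.6729, 0.1919, 0.1303]
orientation: [-0.707, 0.707, 0.017, -0.016]
wrist_force: [-4.6, -1.1, 9.6]
gripper_width: 0.121
```

Request:
drive_tool --xyz '[[0,-0.1,0.15],[0,0,0.1],[0,0,0]]' --dr '[[0,0,0],[0,0,0],[0,0,0]]' --grip '[4,4,4]'

```text
clock: 31.5
tcp_pos: [0.6724, 0.1925, 0.1305]
orientation: [-0.705, 0.709, 0.015, -0.015]
wrist_force: [0.6, -13.8, -2.6]
gripper_width: 0.122
```

Run:
```python
from h import *
s=read_state();print(s["tcp_pos"],s["wrist_force"],s["gripper_width"])
grab_frame("side")
for q in("stay","stay_peg"): print(q,[(round(a["p"],2),[int(e*f) for e,f in zip(a["extent"],(640,480,640,480))]) for a in spot_in("side",q)])
```

```text
[0.6724024  0.19247414 0.13050349] [  0.5596636  -13.7901814   -2.55594451] 0.1220383870639892
stay [(0.85, [286, 141, 304, 192])]
stay_peg [(0.88, [294, 143, 301, 188])]
```

At the stop: 13.8 N reaction at y=0.1925. Opening while holding it against the stop.

Request:
drive_tool --xyz '[[0,0,0],[0,0,0.1],[0,0,0.1],[0,0,0],[0,0,0]]' --dr '[[0,0,0],[0,0,0],[0,0,0],[0,0,0],[0,0,0]]' --grip '[14,18,24,28,36]'

```text
clock: 32.15
tcp_pos: [0.6721, 0.2026, 0.131]
orientation: [0.707, -0.707, -0.016, 0.016]
wrist_force: [-0.2, -0.3, 0.4]
gripper_width: 0.42
```

Request:
drive_tool --xyz '[[0,0,-0.1],[0,-0.3,0],[0,-0.8,0],[0,-1,0],[0,-1,0]]' --dr '[[0,0,0],[0,0,0],[0,0,0],[0,0,0],[0,0,0]]' --grip '[36,36,36,36,36]'

```text
clock: 32.65
tcp_pos: [0.6721, 0.1999, 0.21]
orientation: [0.707, -0.707, -0.016, 0.016]
wrist_force: [-0.3, 0.5, 0.0]
gripper_width: 0.415
```

Request:
drive_tool --xyz '[[0,-1,0],[0,-1,0],[0,-1,0],[0,-1,0],[0,-1,0]]' --dr '[[0,0,0],[0,0,0],[0,0,0],[0,0,0],[0,0,0]]' --grip '[36,36,36,36,36]'

```text
clock: 33.15
tcp_pos: [0.672, 0.1998, 0.3355]
orientation: [0.707, -0.707, -0.017, 0.016]
wrist_force: [0.4, 0.0, 0.2]
gripper_width: 0.424
```

Run:
```python
from h import *
S=grab_frame("side");cv2.imwrite("pics/s11.png",S)
for q in("stay","stay_peg","lid_bar"): print(q,[(round(a["p"],2),[int(e*f) for e,f in zip(a["extent"],(640,480,640,480))]) for a in spot_in("side",q)])
R,t=axes();print(t)
for P in [(.5304,.319,.275),(.530,.32,.253)]: print(R.T@(np.array(P)-t)*1000/25)
```

```text
stay [(0.72, [289, 139, 313, 194])]
stay_peg [(0.58, [290, 137, 314, 189]), (0.46, [343, 386, 437, 463])]
lid_bar [(0.87, [182, 74, 285, 193])]
[0.67229935 0.19971468 0.33443008]
[-5.45657293  2.37251124  5.02306262]
[-5.47230615  3.25252511  5.06286275]
```

The stay is up and staying there, so I'm going back to the lid bar.

Request:
drive_tool --xyz '[[-0.68,0,0.63],[-0.68,0,0.63],[-0.68,0,0.63],[-0.68,0,0.63],[-0.68,0,0.63]]' --dr '[[0,0,0],[0,0,0],[0,0,0],[0,0,0],[0,0,0]]' --grip '[36,36,36,36,36]' --squeeze 25

```text
clock: 33.85
tcp_pos: [0.5822, 0.2747, 0.3323]
orientation: [-0.707, 0.707, 0.015, -0.017]
wrist_force: [-1.3, 0.5, 0.3]
gripper_width: 0.425
```

Request:
drive_tool --xyz '[[-0.68,0,0.63],[-0.68,0,0.63],[-0.68,0,0.63],[0,0,0]]' --dr '[[0,0,0],[0,0,0],[0,0,0],[0,0,0]]' --grip '[36,36,36,36]'

```text
clock: 34.25
tcp_pos: [0.5272, 0.3223, 0.3324]
orientation: [0.707, -0.706, -0.017, 0.019]
wrist_force: [0.1, -0.2, 0.0]
gripper_width: 0.421
```

Request:
drive_tool --xyz '[[0,0.8,0],[0,0.8,0],[0,0.8,0],[0,0.7,0],[0,0.2,0]]' --dr '[[0,0,0],[0,0,0],[0,0,0],[0,0,0],[0,0,0]]' --grip '[36,36,36,36,36]'

```text
clock: 34.75
tcp_pos: [0.5295, 0.3178, 0.2482]
orientation: [-0.706, 0.708, 0.015, -0.017]
wrist_force: [0.4, -0.2, 0.9]
gripper_width: 0.423
```

Request:
drive_tool --xyz '[[0,0,0],[0,0,0],[0,0,0],[0,0,0],[0,0,0]]' --dr '[[0,0,0],[0,0,0],[0,0,0],[0,0,0],[0,0,0]]' --grip '[24,14,6,4,4]'

```text
clock: 35.25
tcp_pos: [0.5311, 0.3188, 0.2517]
orientation: [0.707, -0.707, -0.016, 0.015]
wrist_force: [-0.2, -2.9, 4.2]
gripper_width: 0.126
```

Run:
```python
from h import *
arc(lid,1.92,1.06,12)
```

```text
[[0, np.float64(-0.2), np.float64(-0.58)], [0, np.float64(-0.16), np.float64(-0.6)], [0, np.float64(-0.12), np.float64(-0.61)], [0, np.float64(-0.07), np.float64(-0.61)], [0, np.float64(-0.03), np.float64(-0.62)], [0, np.float64(0.02), np.float64(-0.62)], [0, np.float64(0.06), np.float64(-0.61)], [0, np.float64(0.1), np.float64(-0.61)], [0, np.float64(0.15), np.float64(-0.6)], [0, np.float64(0.19), np.float64(-0.59)], [0, np.float64(0.23), np.float64(-0.57)], [0, np.float64(0.27), np.float64(-0.55)]]
```

Request:
drive_tool --xyz '[[0,-0.2,-0.58],[0,-0.16,-0.6],[0,-0.12,-0.61],[0,-0.07,-0.61],[0,-0.03,-0.62]]' --dr '[[0,0,0],[0,0,0],[0,0,0],[0,0,0],[0,0,0]]' --grip '[4,4,4,4,4]'

```text
clock: 35.75
tcp_pos: [0.5347, 0.2419, 0.266]
orientation: [0.707, -0.707, -0.016, 0.015]
wrist_force: [3.6, 1.4, 3.1]
gripper_width: 0.122
```

Request:
drive_tool --xyz '[[0,0.02,-0.62],[0,0.06,-0.61],[0,0.1,-0.61],[0,0.15,-0.6],[0,0,0]]' --dr '[[0,0,0],[0,0,0],[0,0,0],[0,0,0],[0,0,0]]' --grip '[4,4,4,4,4]'

```text
clock: 36.25
tcp_pos: [0.5371, 0.1788, 0.2562]
orientation: [-0.706, 0.708, 0.015, -0.015]
wrist_force: [4.2, -0.7, 3.6]
gripper_width: 0.125
```

Request:
drive_tool --xyz '[[0,0.19,-0.59],[0,0.23,-0.57],[0,0.27,-0.55],[0,0,0]]' --dr '[[0,0,0],[0,0,0],[0,0,0],[0,0,0]]' --grip '[4,4,4,4]'

```text
clock: 36.65
tcp_pos: [0.5387, 0.1365, 0.2384]
orientation: [-0.706, 0.708, 0.015, -0.015]
wrist_force: [6.8, -1.5, 1.5]
gripper_width: 0.126
```

Request:
drive_tool --xyz '[[0,0.09,-0.15],[0,0.09,-0.15],[0,0,0]]' --dr '[[0,0,0],[0,0,0],[0,0,0]]' --grip '[4,4,4]'

```text
clock: 36.95
tcp_pos: [0.5391, 0.1307, 0.235]
orientation: [-0.707, 0.707, 0.015, -0.015]
wrist_force: [4.3, -2.7, 5.5]
gripper_width: 0.127
```

Request:
drive_tool --xyz '[[0,0.09,-0.14],[0,0,0]]' --dr '[[0,0,0],[0,0,0]]' --grip '[4,4]'

```text
clock: 37.15
tcp_pos: [0.5392, 0.1275, 0.2328]
orientation: [-0.707, 0.707, 0.016, -0.016]
wrist_force: [3.7, -2.5, 4.9]
gripper_width: 0.125
```

Request:
drive_tool --xyz '[[0,0.09,-0.14],[0,0,0]]' --dr '[[0,0,0],[0,0,0]]' --grip '[4,4]'

```text
clock: 37.35
tcp_pos: [0.5393, 0.1242, 0.2306]
orientation: [-0.707, 0.707, 0.016, -0.016]
wrist_force: [3.6, -3.0, 4.5]
gripper_width: 0.124
```

Run:
```python
from h import *
s=read_state();print(s["tcp_pos"],s["wrist_force"],s["gripper_width"])
S=grab_frame("side")
for q in("stay","stay_peg","lid_bar"): print(q,[(round(a["p"],2),[int(e*f) for e,f in zip(a["extent"],(640,480,640,480))]) for a in spot_in("side",q)])
cv2.imwrite("pics/v12.png",cv2.resize(S[70:240,190:380],None,fx=4,fy=3.5,interpolation=2))
```

```text
[0.53933894 0.12417121 0.23062152] [ 3.58222539 -3.00694474  4.54294939] 0.12419387633138339
stay [(0.51, [288, 142, 314, 193])]
stay_peg []
lid_bar []
```

View pics/v12.png

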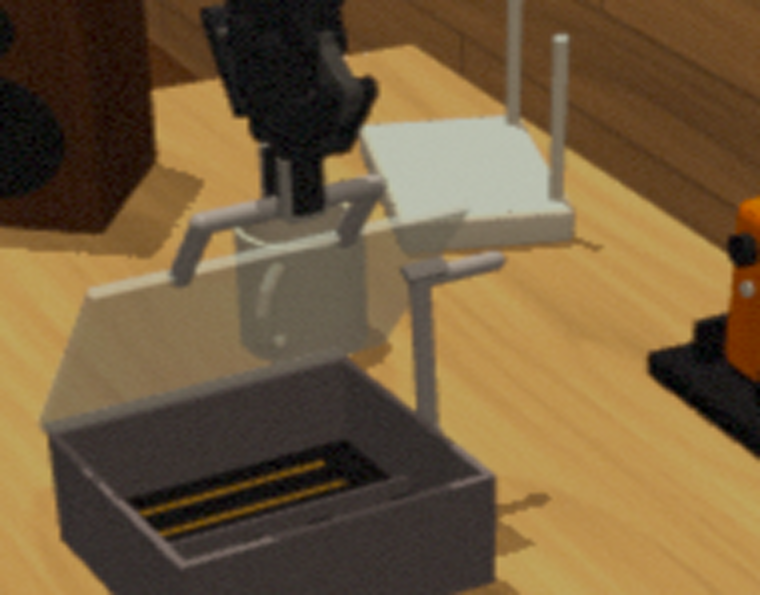

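The lid is about 0.98 and close to resting on the stay's tip. I'll continue in small steps.

Request:
drive_tool --xyz '[[0,0.05,-0.07],[0,0,0]]' --dr '[[0,0,0],[0,0,0]]' --grip '[4,4]'

```text
clock: 37.75
tcp_pos: [0.5394, 0.1231, 0.2299]
orientation: [-0.707, 0.707, 0.016, -0.016]
wrist_force: [1.6, -3.2, 8.1]
gripper_width: 0.127
```

Request:
drive_tool --xyz '[[0,0.05,-0.07],[0,0,0]]' --dr '[[0,0,0],[0,0,0]]' --grip '[4,4]'

```text
clock: 37.95
tcp_pos: [0.5395, 0.1219, 0.229]
orientation: [0.707, -0.707, -0.016, 0.016]
wrist_force: [0.2, -1.3, 10.8]
gripper_width: 0.126
```

Request:
drive_tool --xyz '[[0,0.05,-0.07],[0,0,0]]' --dr '[[0,0,0],[0,0,0]]' --grip '[4,4]'

```text
clock: 38.15
tcp_pos: [0.5395, 0.1209, 0.2283]
orientation: [0.708, -0.706, -0.016, 0.016]
wrist_force: [-0.3, -0.9, 15.7]
gripper_width: 0.127
```

Request:
drive_tool --xyz '[[0,-0.06,0.04],[0,0,0],[0,0,0],[0,0,0],[0,0,0]]' --dr '[[0,0,0],[0,0,0],[0,0,0],[0,0,0],[0,0,0]]' --grip '[4,14,18,26,30]'

```text
clock: 38.65
tcp_pos: [0.5388, 0.1209, 0.228]
orientation: [-0.707, 0.707, 0.015, -0.016]
wrist_force: [0.0, 0.3, -0.0]
gripper_width: 0.349
```

Request:
drive_tool --xyz '[[0,-0.3,0],[0,-0.8,0],[0,-1,0],[0,-1,0],[0,0,0]]' --dr '[[0,0,0],[0,0,0],[0,0,0],[0,0,0],[0,0,0]]' --grip '[30,30,30,30,30]'

```text
clock: 39.15
tcp_pos: [0.5412, 0.1213, 0.3099]
orientation: [0.708, -0.706, -0.018, 0.014]
wrist_force: [0.7, 0.0, -0.4]
gripper_width: 0.351
```

Run:
```python
from h import *
S=grab_frame("side")
for c in("side","top"):
  if c=="top":T=grab_frame("top")
  for q in("stay","stay_peg","lid_bar","lid","pack","tall_figure"): print(c,q,[(round(a["p"],2),[int(e*f) for e,f in zip(a["extent"],(640,480,640,480))]) for a in spot_in(c,q)])
R,t=axes();print(R.round(3),t,read_state()["q"])
cv2.imwrite("pics/s13.png",S);cv2.imwrite("pics/t13.png",T)
# big pack corners: fit rect from mask
for m in cut_out("top","pack"):
  if 360<m["extent"][0]*640<372 and m["extent"][1]*480<240:
    k=m["region"].astype(np.uint8);c=max(cv2.findContours(k,0,1)[0],key=cv2.contourArea);print(cv2.minAreaRect(c))
```

```text
side stay [(0.77, [288, 141, 313, 191])]
side stay_peg [(0.87, [291, 137, 315, 189])]
side lid_bar [(0.63, [202, 121, 307, 194]), (0.43, [247, 312, 306, 352])]
side lid [(0.67, [201, 122, 305, 193])]
side pack [(0.89, [349, 273, 386, 308]), (0.86, [311, 281, 329, 304]), (0.75, [345, 254, 362, 275])]
side tall_figure [(0.67, [257, 250, 292, 337])]
top stay [(0.62, [280, 248, 294, 290]), (0.6, [371, 291, 398, 317])]
top stay_peg []
top lid_bar []
top lid [(0.63, [468, 248, 497, 310]), (0.55, [339, 194, 345, 198])]
top pack [(0.93, [366, 225, 385, 245]), (0.59, [338, 219, 352, 238])]
top tall_figure [(0.95, [371, 292, 398, 316]), (0.58, [428, 297, 454, 324])]
[[ 0.999 -0.    -0.045]
 [ 0.045 -0.     0.999]
 [-0.    -1.    -0.   ]] [0.53947083 0.12110577 0.30599024] [-0.58952095  0.25027502  0.35124017  1.62001079 -0.08887254  1.2872602
  1.39244113]
((376.45050048828125, 233.00494384765625), (23.18436622619629, 18.408187866210938), 84.2894058227539)
```

The lid is propped on its own, with its extent unchanged after release. Now the pack at (376,233): centre ≈ (0.628, -0.132), yaw ≈ 0.1. I'll move over, turn 90° and tilt 45° so that I can reach in under the lid.

Request:
drive_tool --xyz '[[0.1,-0.2,-0.5],[0.23,0,-0.93],[0.23,0,-0.93],[0.23,0,-0.93],[0.23,0,-0.93]]' --dr '[[0,0,0],[0,0,0],[0,0,0],[0,0,0],[0,0,0]]' --grip '[36,36,50,66,66]'

```text
clock: 40.4
tcp_pos: [0.5701, 0.0148, 0.3117]
orientation: [-0.707, 0.707, 0.016, -0.015]
wrist_force: [1.3, 0.1, -0.5]
gripper_width: 0.772
```

Request:
drive_tool --xyz '[[0.23,0,-0.93],[0.23,0,-0.93],[0.23,0,-0.93],[0.23,0,-0.93],[0.23,0,-0.93]]' --dr '[[0,0,0],[0,0,0],[0,0,0],[0,0,0],[0,0,0]]' --grip '[66,66,66,66,66]'

```text
clock: 40.9
tcp_pos: [0.6038, -0.1002, 0.3116]
orientation: [-0.707, 0.707, 0.016, -0.016]
wrist_force: [-0.2, 0.1, 0.2]
gripper_width: 0.771
```

Request:
drive_tool --xyz '[[0.23,0,-0.93],[0.23,0,-0.93],[0.23,0,-0.93],[0.23,0,-0.5],[0,0,0]]' --dr '[[0,0,0],[0,0,0],[0,0,0],[0,0.5,0],[0,0.9,0]]' --grip '[66,66,66,66,66]'

```text
clock: 41.4
tcp_pos: [0.6304, -0.1823, 0.3112]
orientation: [-0.706, 0.707, -0.026, 0.026]
wrist_force: [-0.1, 0.2, 0.5]
gripper_width: 0.771
```

Request:
drive_tool --xyz '[[0,0,0],[0,0,0],[0,0,0],[0,0,0],[0,0,0]]' --dr '[[0,1,0],[0,1,0],[0,1,0],[0,1,0],[0,1,0]]' --grip '[66,66,66,66,66]'

```text
clock: 41.9
tcp_pos: [0.6305, -0.1792, 0.3114]
orientation: [0.688, -0.687, 0.165, -0.165]
wrist_force: [-0.3, -0.6, 0.1]
gripper_width: 0.771
```

Request:
drive_tool --xyz '[[0,0,0],[0,0,0],[0,0,0],[0,0,0],[0,0,0]]' --dr '[[0,1,0],[0,1,0],[0,1,0],[0,1,0],[0,1,0]]' --grip '[66,66,66,66,66]'

```text
clock: 42.4
tcp_pos: [0.6305, -0.1791, 0.3114]
orientation: [0.641, -0.641, 0.298, -0.299]
wrist_force: [-1.3, 0.1, 0.8]
gripper_width: 0.772
```

Request:
drive_tool --xyz '[[0,0,0],[0,0,0],[0,0,0],[0,0,0],[0,0,0]]' --dr '[[0,1,0],[0,1,0],[0,1,0],[0,1,0],[0,1,0]]' --grip '[66,66,66,66,66]'

```text
clock: 42.9
tcp_pos: [0.6305, -0.179, 0.3114]
orientation: [0.569, -0.569, 0.42, -0.42]
wrist_force: [0.4, 0.7, 0.1]
gripper_width: 0.775
```

Request:
drive_tool --xyz '[[0,0,0],[0,0,0],[0,0,0],[0,0,0],[0,0,0]]' --dr '[[0,1,0],[0,1,0],[0,0.9,0],[0,0,0.5],[0,0,0.9]]' --grip '[66,66,66,66,66]'

```text
clock: 43.4
tcp_pos: [0.6313, -0.1767, 0.3115]
orientation: [0.545, -0.49, 0.51, -0.451]
wrist_force: [-0.5, 0.3, 0.3]
gripper_width: 0.772
```

Request:
drive_tool --xyz '[[0,0,0],[0,0,0],[0,0,0],[0,0,0],[0,0,0]]' --dr '[[0,0,1],[0,0,1],[0,0,1],[0,0,1],[0,0,1]]' --grip '[66,66,66,66,66]'

```text
clock: 43.9
tcp_pos: [0.6306, -0.1794, 0.3117]
orientation: [0.623, -0.378, 0.598, -0.334]
wrist_force: [-0.3, -0.1, 0.2]
gripper_width: 0.768
```

Request:
drive_tool --xyz '[[0,0,0],[0,0,0],[0,0,0],[0,0,0],[0,0,0]]' --dr '[[0,0,1],[0,0,1],[0,0,1],[0,0,0.4],[0,0,0]]' --grip '[66,66,66,66,66]'

```text
clock: 44.4
tcp_pos: [0.6301, -0.1802, 0.3098]
orientation: [0.661, -0.294, 0.644, -0.248]
wrist_force: [-0.3, -0.1, 0.2]
gripper_width: 0.768
```

Run:
```python
from h import *
R,t=axes();print(R.round(3),t,read_state()["q"])
for P in [(.628,-.178,.078),(.628,-.100,0)]: print(R.T@(np.array(P)-t)*1000/25)
grab_frame("side")
for m in cut_out("side","pack"):
  ys,xs=np.nonzero(m["region"]);print(m["p"],m["region"].sum(),atz("side",xs.mean(),ys.mean(),.018))
```

```text
[[ 0.048 -0.051  0.998]
 [-0.706  0.705  0.07 ]
 [-0.707 -0.708 -0.002]] [ 0.63007875 -0.18022445  0.30981885] [ 0.28669781  0.77799611  0.55306318  1.10352038 -0.90709729  1.95268697
  0.80920967]
[ 6.48445808  6.62930593 -0.05385827]
[ 6.48568006 11.03591942  0.17098852]
0.91 834 [ 0.6275048  -0.13287994  0.018     ]
0.86 394 [ 0.53956163 -0.10128739  0.018     ]
0.64 288 [ 0.64101182 -0.05920102  0.018     ]
```

Request:
drive_tool --xyz '[[0.65,0.66,0],[0.65,0.66,0],[0.65,0.66,0],[0.65,0.66,0],[0.65,0.66,0]]' --dr '[[0,0,0],[0,0,0],[0,0,0],[0,0,0],[0,0,0]]' --grip '[66,66,66,66,66]' --squeeze 40

```text
clock: 45.0
tcp_pos: [0.631, -0.1772, 0.1957]
orientation: [0.663, -0.296, 0.642, -0.248]
wrist_force: [0.7, 0.8, 0.0]
gripper_width: 0.777
```

Request:
drive_tool --xyz '[[0.65,0.66,0],[0.65,0.66,0],[0.65,0.66,0],[0.65,0.66,0],[0.65,0.66,0]]' --dr '[[0,0,0],[0,0,0],[0,0,0],[0,0,0],[0,0,0]]' --grip '[66,66,66,66,66]'

```text
clock: 45.5
tcp_pos: [0.6303, -0.1776, 0.0777]
orientation: [0.662, -0.294, 0.643, -0.247]
wrist_force: [0.4, 0.7, 0.8]
gripper_width: 0.772
```

Request:
drive_tool --xyz '[[0,0.7,0],[0,0.8,0],[0,0.8,0],[0,0.7,0],[0,0,0]]' --dr '[[0,0,0],[0,0,0],[0,0,0],[0,0,0],[0,0,0]]' --grip '[66,66,66,66,66]'

```text
clock: 46.0
tcp_pos: [0.6258, -0.122, 0.0244]
orientation: [0.662, -0.294, 0.644, -0.245]
wrist_force: [0.8, 0.5, -0.6]
gripper_width: 0.772
```

Run:
```python
from h import *
R,t=axes();print(R.round(3),t,read_state()["wrist_force"],read_state()["q"][5])
print(R.T@(np.array((.628,-.100,0))-t)*1000/25)
S=grab_frame("side");T=grab_frame("top")
a=cv2.resize(S[220:330,310:430],None,fx=3.3,fy=3.3,interpolation=2);c=cv2.resize(T[180:290,320:440],None,fx=3.3,fy=3.3,interpolation=2)
cv2.imwrite("pics/v14.png",np.hstack([a,c]))
```

```text
[[ 0.05  -0.054  0.997]
 [-0.704  0.706  0.074]
 [-0.708 -0.706 -0.002]] [ 0.62575807 -0.12196888  0.02443375] [ 0.84568542  0.54604627 -0.56074704] 1.5338992172751276
[0.07797526 1.30570324 0.15660183]
```

View pics/v14.png

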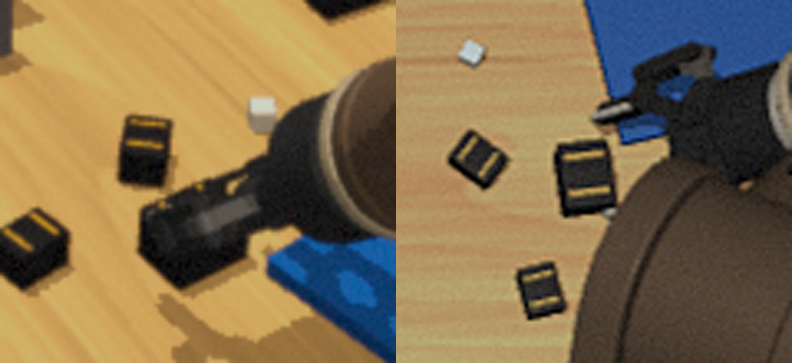

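The fingers straddle the large pack, with tips at about (597,117) and (610,213) in the top crop. Finishing the approach and gripping.

Request:
drive_tool --xyz '[[0.05,0.5,0.1],[0.03,0.5,0],[0,0.25,0],[0,0,0]]' --dr '[[0,0,0],[0,0,0],[0,0,0],[0,0,0]]' --grip '[66,66,66,66]'

```text
clock: 46.5
tcp_pos: [0.6271, -0.1025, 0.0021]
orientation: [0.662, -0.294, 0.643, -0.246]
wrist_force: [0.3, 0.1, 0.6]
gripper_width: 0.776
```

Request:
drive_tool --xyz '[[0,0,0],[0,0,0],[0,0,0],[0,0,0],[0,0,0]]' --dr '[[0,0,0],[0,0,0],[0,0,0],[0,0,0],[0,0,0]]' --grip '[60,55,50,45,42]'

```text
clock: 47.0
tcp_pos: [0.6276, -0.1049, 0.0033]
orientation: [0.662, -0.294, 0.643, -0.248]
wrist_force: [-2.0, -4.2, 5.1]
gripper_width: 0.601
```

Pack gripped, width 51 mm. Lifting it and carrying it to the pre-insertion point.

Request:
drive_tool --xyz '[[-0.3,-0.3,0],[-0.6,-0.6,0],[-0.7,-0.7,0],[-0.7,-0.7,0],[-0.7,-0.7,0]]' --dr '[[0,0,0],[0,0,0],[0,0,0],[0,0,0],[0,0,0]]' --grip '[42,42,42,42,42]'

```text
clock: 47.5
tcp_pos: [0.6277, -0.1037, 0.1115]
orientation: [0.663, -0.294, 0.643, -0.247]
wrist_force: [0.0, 0.6, -0.7]
gripper_width: 0.604
```

Request:
drive_tool --xyz '[[-0.7,-0.7,0],[-0.7,-0.7,0],[-0.27,-0.27,0],[-0.3,0.35,-0.13],[-0.48,0.59,-0.22]]' --dr '[[0,0,0],[0,0,0],[0,0,0],[0,0,0],[0,0,0]]' --grip '[42,42,42,42,42]'

```text
clock: 48.0
tcp_pos: [0.6161, -0.0743, 0.1642]
orientation: [0.662, -0.294, 0.643, -0.248]
wrist_force: [0.5, 0.2, -2.1]
gripper_width: 0.601
```

Request:
drive_tool --xyz '[[-0.48,0.59,-0.22],[-0.48,0.59,-0.22],[-0.48,0.59,-0.22],[-0.48,0.59,-0.22],[-0.48,0.59,-0.22]]' --dr '[[0,0,0],[0,0,0],[0,0,0],[0,0,0],[0,0,0]]' --grip '[42,42,42,42,42]'

```text
clock: 48.5
tcp_pos: [0.5808, 0.0202, 0.1538]
orientation: [0.662, -0.295, 0.644, -0.247]
wrist_force: [0.4, 0.0, -2.0]
gripper_width: 0.602
```

Request:
drive_tool --xyz '[[-0.48,0.59,-0.22],[-0.48,0.59,-0.22],[-0.48,0.59,-0.22],[-0.3,0.35,-0.13],[0,0,0]]' --dr '[[0,0,0],[0,0,0],[0,0,0],[0,0,0],[0,0,0]]' --grip '[42,42,42,42,42]'

```text
clock: 49.0
tcp_pos: [0.5561, 0.0873, 0.1479]
orientation: [0.662, -0.295, 0.643, -0.246]
wrist_force: [-0.3, -1.2, -2.3]
gripper_width: 0.6
```

Run:
```python
from h import *
s=read_state();R,t=axes();print(R.round(3),t,s["wrist_force"],s["q"].round(3) if hasattr(s["q"],"round") else s["q"],s["clock"],s["gripper_width"])
b=np.load("box.npy");b[1]+=.003
w=B2W(b,np.array((.034,0,.02)));F=w+[0,.027,.0033];print(w,F)
for P in(F+[0,0,.015],F+[0,0,.002]): print((R.T@(P-t)*1000/25).round(2))
grab_frame("side")
for q in("pack","lid","stay","lid_bar"): print(q,[(round(a["p"],2),[int(e*f) for e,f in zip(a["extent"],(640,480,640,480))]) for a in spot_in("side",q)])
print(proj("side",t-[0,.027,-.015]))
```

```text
[[ 0.051 -0.054  0.997]
 [-0.705  0.705  0.075]
 [-0.707 -0.707 -0.002]] [0.5561367  0.08733694 0.1478743 ] [-0.32127758 -1.1744577  -2.33074848] [-0.096  0.632  0.475  1.824 -1.     1.373  0.967] 49.0 0.5999880623545812
[0.53611162 0.19632363 0.02      ] [0.53611162 0.22332363 0.0233    ]
[-0.78  6.98 -0.38]
[-0.41  7.35 -0.38]
pack [(0.89, [345, 254, 361, 278]), (0.87, [272, 177, 307, 199]), (0.84, [308, 280, 329, 310])]
lid [(0.83, [202, 121, 303, 195]), (0.34, [346, 389, 437, 461])]
stay []
lid_bar [(0.68, [200, 119, 304, 192])]
[286.12262817 184.97230651]
```

Request:
drive_tool --xyz '[[-0.4,0,-0.19],[-0.38,0,-0.19],[0,0.7,0],[0,0.8,0],[0,0.8,0]]' --dr '[[0,0,0],[0,0,0],[0,0,0],[0,0,0],[0,0,0]]' --grip '[42,42,42,42,42]'

```text
clock: 49.75
tcp_pos: [0.544, 0.1398, 0.121]
orientation: [0.663, -0.294, 0.643, -0.247]
wrist_force: [0.5, 0.3, -1.4]
gripper_width: 0.602
```

Request:
drive_tool --xyz '[[0,0.8,0],[0,0.8,0],[0,0.7,0],[0,0,0]]' --dr '[[0,0,0],[0,0,0],[0,0,0],[0,0,0]]' --grip '[42,42,42,42]'

```text
clock: 50.15
tcp_pos: [0.5396, 0.1816, 0.0793]
orientation: [0.662, -0.295, 0.644, -0.246]
wrist_force: [-0.2, 0.5, -1.6]
gripper_width: 0.598
```

Request:
drive_tool --xyz '[[0,0.7,0],[0,0.7,0],[0,0.6,0],[0,0.3,0],[0,0,0]]' --dr '[[0,0,0],[0,0,0],[0,0,0],[0,0,0],[0,0,0]]' --grip '[42,42,42,42,42]'

```text
clock: 50.65
tcp_pos: [0.5377, 0.2205, 0.0392]
orientation: [0.662, -0.295, 0.643, -0.247]
wrist_force: [-0.3, -0.1, -1.1]
gripper_width: 0.599
```

Run:
```python
from h import *
s=read_state();R,t=axes();print(t,s["wrist_force"],s["gripper_width"])
F=np.array([.5361,.2233,.0233])
for P in(F+[0,0,.015],F+[0,0,.002]): print((R.T@(P-t)*1000/25).round(2))
grab_frame("side")
for q in("pack","lid","stay"): print(q,[(round(a["p"],2),[int(e*f) for e,f in zip(a["extent"],(640,480,640,480))]) for a in spot_in("side",q)])
```

```text
[0.53766047 0.22054764 0.03923732] [-0.33269626 -0.07937277 -1.14616851] 0.5993524583407579
[-0.05  0.11 -0.05]
[ 0.31  0.48 -0.05]
pack [(0.94, [311, 285, 329, 306]), (0.75, [345, 256, 360, 276]), (0.61, [239, 195, 271, 217])]
lid [(0.7, [201, 126, 272, 196])]
stay [(0.65, [258, 253, 292, 335])]
```

No contact so far. Lowering onto the bed: down is +x and +y of the tool equally.

Request:
drive_tool --xyz '[[0.17,0.22,0],[0.14,0.2,0],[0,0,0],[0,0,0]]' --dr '[[0,0,0],[0,0,0],[0,0,0],[0,0,0]]' --grip '[42,42,42,42]'

```text
clock: 51.25
tcp_pos: [0.5382, 0.2213, 0.0269]
orientation: [0.662, -0.294, 0.643, -0.247]
wrist_force: [-0.0, -0.4, -1.0]
gripper_width: 0.605
```

Request:
drive_tool --xyz '[[0.05,0.05,0],[0,0,0]]' --dr '[[0,0,0],[0,0,0]]' --grip '[42,42]'

```text
clock: 51.45
tcp_pos: [0.5384, 0.2213, 0.0253]
orientation: [0.662, -0.294, 0.643, -0.247]
wrist_force: [-0.1, -0.0, -1.0]
gripper_width: 0.597
```

Request:
drive_tool --xyz '[[0.04,0.04,0],[0,0,0]]' --dr '[[0,0,0],[0,0,0]]' --grip '[42,42]'

```text
clock: 51.65
tcp_pos: [0.5384, 0.2213, 0.0239]
orientation: [0.662, -0.294, 0.643, -0.247]
wrist_force: [-0.0, -0.3, -1.3]
gripper_width: 0.601
```

Request:
drive_tool --xyz '[[0.03,0.03,0],[0,0,0]]' --dr '[[0,0,0],[0,0,0]]' --grip '[42,42]'

```text
clock: 51.85
tcp_pos: [0.5385, 0.2214, 0.0233]
orientation: [0.663, -0.294, 0.643, -0.247]
wrist_force: [-0.5, -1.8, 3.1]
gripper_width: 0.598
```

Request:
drive_tool --xyz '[[0.03,0.03,0],[0,0,0]]' --dr '[[0,0,0],[0,0,0]]' --grip '[42,42]'

```text
clock: 52.05
tcp_pos: [0.5385, 0.2214, 0.0233]
orientation: [0.663, -0.294, 0.643, -0.247]
wrist_force: [-2.4, -4.5, 12.3]
gripper_width: 0.601
```

It's on the bed. Releasing and backing out along the tool axis.

Request:
drive_tool --xyz '[[-0.03,-0.03,0],[0,0,0],[0,0,0],[0,0,0],[0,0,0]]' --dr '[[0,0,0],[0,0,0],[0,0,0],[0,0,0],[0,0,0]]' --grip '[48,54,60,66,66]'

```text
clock: 52.55
tcp_pos: [0.5383, 0.2214, 0.0228]
orientation: [0.662, -0.294, 0.643, -0.247]
wrist_force: [0.5, 0.3, -0.3]
gripper_width: 0.778
```

Request:
drive_tool --xyz '[[0,-0.4,0],[0,-0.8,0],[0,-1,0],[0,-1,0],[0,-1,0]]' --dr '[[0,0,0],[0,0,0],[0,0,0],[0,0,0],[0,0,0]]' --grip '[66,66,66,66,66]'

```text
clock: 53.05
tcp_pos: [0.5437, 0.146, 0.0984]
orientation: [0.662, -0.294, 0.643, -0.248]
wrist_force: [1.1, 0.2, -0.4]
gripper_width: 0.774
```

Request:
drive_tool --xyz '[[0,-1,0],[0,-1,0],[0,-1,0],[0,-1,0],[0,-1,0]]' --dr '[[0,0,0],[0,0,0],[0,0,0],[0,0,0],[0,0,0]]' --grip '[66,66,66,66,66]'

```text
clock: 53.55
tcp_pos: [0.5498, 0.0579, 0.187]
orientation: [0.662, -0.294, 0.643, -0.248]
wrist_force: [1.2, -0.2, 0.3]
gripper_width: 0.771
```

Request:
drive_tool --xyz '[[0,-1,0],[0,-1,0],[0,0,0]]' --dr '[[0,0,0],[0,0,0],[0,0,0]]' --grip '[66,66,66]'

```text
clock: 53.85
tcp_pos: [0.5536, 0.0203, 0.2233]
orientation: [0.663, -0.294, 0.642, -0.25]
wrist_force: [0.3, -0.8, -0.1]
gripper_width: 0.774
```

Run:
```python
from h import *
s=read_state();print(s["clock"],s["tcp_pos"],s["wrist_force"])
S=grab_frame("side")
for q in("pack","lid","stay","tall_figure"): print(q,[(round(a["p"],2),[int(e*f) for e,f in zip(a["extent"],(640,480,640,480))]) for a in spot_in("side",q)])
cv2.imwrite("pics/v15.png",cv2.resize(S[100:420,180:460],None,fx=2.4,fy=1.87,interpolation=2))
```

```text
53.85 [0.55364178 0.02028907 0.22330154] [ 0.29897953 -0.79493615 -0.08257058]
pack [(0.97, [310, 281, 331, 307]), (0.71, [346, 257, 362, 276]), (0.68, [237, 192, 270, 221]), (0.21, [293, 165, 299, 188])]
lid [(0.81, [198, 121, 307, 197])]
stay [(0.47, [289, 163, 298, 192])]
tall_figure [(0.6, [257, 252, 289, 338])]
```

View pics/v15.png

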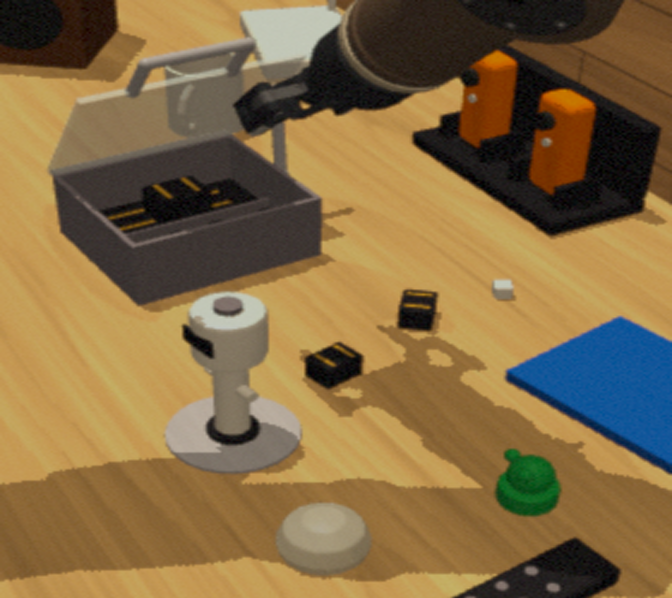

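The picture shows the lid propped, the pack flat in the back well with its strips up at crop (180,195), the figurine upright on the coaster at (230,430), and the bystanders where they were. The gripper is clear of everything, so I'm handing in.

```bash
python3 -c "
from rig import *
print(close_job())"
```

```text
the job is handed in; nothing more can be done
None
```

The job is done and handed in at about 54 s of the 72 s allowed. I did the steps in the order asked:
- **Figurine:** moved from the lid to the steel coaster, standing upright.
- **Lid and stay:** swung the lid back to its stop, flipped the stay up to its stop, then lowered the lid onto the stay.
- **Battery pack:** laid the 40 x 52 mm pack flat, strips up, in the back well under the propped lid.

**Last checks:** the final side picture shows the figurine upright on the coaster, the lid propped by itself and the pack flat in the well. The other things in view, including the two smaller look-alike packs, are where they were. The gripper was clear, with wrist force near zero. The mug is mostly hidden behind the lid, and I took no final top view.

**What went wrong or disagreed:**
- **Lid bar:** my first grip was too shallow and I regrasped it lower.
- **Stay:** my first try slipped, with about 43 N at the wrist, all from the finger tips pinching the peg. The stay fell back flat when I let go. The second, deeper grip reached the stop and it stayed up.
- **Networks:** some detections were wrong or missing when the arm blocked the view, and the final stay detection was only partial. The stay was last seen whole just after the lid came down on it; after that the lid's position in the side view did not change.

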